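# Strip the bending templates off the bar and rack them

### The arm

A 6-joint arm with a two-finger parallel gripper is mounted at the origin on the work surface. World frame = base frame: x ahead of the robot, y to its left, z up, the work surface at z = 0. Lengths are in m, angles in degrees, forces in N, time in s.
With the tool pointing down it reaches from about 0.325 to 0.775 m from the base axis. Payload 5.5 kg.
Tool frame: the origin (TCP) lies midway between the tips of the shut fingers; the grasp point (between the pads) lies 19 mm behind it; z points along the fingers, y is the direction in which the jaws open and shut (so a half turn about z gives the same grasp; the last joint's range is limited). The gripper opens to 88 mm and grips with 3 to 60 N. Pads are 20 mm wide; open, the fingers measure 115 mm over their backs; the gripper's body (75 mm by 178 mm) begins 61 mm behind the grasp point.
Start: joints at [-75.613, 5.22, 70.514, -0, 104.267, -3.249], TCP at [0.182, -0.572, 0.183] pointing down, gripper open.
Joint ranges: [-164.24, 164.24], [-49.07, 125.15], [9.68, 141.18], [-86.29, 266.29], [3.28, 154.24], [-151.56, 151.56]. Speed limits (degrees/s): [147.25, 147.25, 172.46, 180, 180, 180].

### API

Orientations are given as a 3x3 rotation matrix whose columns are the frame's x, y, z axes.
In Python, from station import sense, get_image, camera_model, hand_in gives the robot as it stands.
- The arm moves only by the tool move_arm, never from a script. Its argument "plan" is one flat list of numbers, 7 for each row, row after row: the shift along the tool's x, y, z in cm, then the turn, a rotation vector about the tool's x, y, z in degrees, then the opening, from -1 (shut) to 1 (fully open). A call has 1 to 12 rows; each row shifts and turns the commanded pose from where the row before left it, along the tool's axes as they then stand; what a row does not reach is not made up. A row lasts 1/8 s, in which the tool goes at most 62.5 mm and 10.7 degrees, less where a joint would pass 70% of its speed; a pose out of reach is approached as far as the arm can. A call with a gripper value outside its range is refused whole. The fingers move at their own pace and stop on an object; the grip force is fixed at half the most. Time passes only in rows, so rows that do not move let the fingers close. It gives the time, the measured TCP pose, the force and the opening at its end, in the units of the state.
- sense(): the state, without advancing time (a new reading comes with each control period).
- get_image(name): name is "scene" or "top"; returns the picture (420x560x3 uint8, red, green, blue); there is no depth.
- camera_model(name): a dict with "camera_matrix" (3x3 intrinsics, pixels), "k1" (the pictures are not rectified: a ray, as slopes to the right and down, at radius r is drawn at 1 + k1 r^2 times it, then the intrinsics apply), "R" (3x3) and "t" (3): a world point X has camera coordinates R X + t. Camera axes: x right, y down, z forward; pixel columns grow to the right and rows downward; lengths in m; the calibration is good to about 2 mm. A picture is of the moment at which its call begins. camera_model takes no time and is no camera call.
- hand_in(): hands the job in, once; it reports no verdict.
The state is a dict: "t": time; "qpos": joint angles; "qd": joint speeds; "tau": joint torques, N m; "ee_pos": TCP position; "ee_rot": TCP orientation; "force": force on the tool from outside, world axes, zero at the start; "torque": the same for the moment, N m; "width": finger opening in m.
Only numpy, scipy, OpenCV 4.12 (cv2) and the standard library are available. Lean on these libraries where they do the work, as an engineer would, in place of code of your own. Each camera call takes 0.05 s, during which the arm holds its last target. There are 200 camera calls.

### The job

Swing the rack's keeper bar well clear of the slots, at least about 60 degrees round, then slide every bending template off the open end of the level bar and set it fully home in the rack slot marked with its own colour. When all are in, turn the keeper back so that its red tip lies over the middle of the red mark. Leave the tools and other things on the bench where they are.

Things in the scene. Friction and masses are not known exactly. Their poses are not given: they have to be found in the camera images.
- stand: Blue bar stand, bolted to the bench. Origin: centre of its underside. From its upright post (50 x 20 mm, top 168 mm high, at the origin) a level round steel bar, 12 mm diameter, runs along the stand's own -y at height 150 mm: fixed in the post, open at the other end. The base plate is 130 x 120 x 12 mm.
- bar_root (a point): Point on the bar's axis where it leaves the post (fixed end), height 150 mm.
- bar_tip (a point): Point on the bar's axis at its open rounded end, height 150 mm, 237 mm from bar_root. Templates come off here only.
- rack: Grey slotted rack, 110 mm (its x) by 295 mm (its y, -170 to +125), loose on the bench, 3 kg; knocks can shift it. Origin on the bench under the middle slot. Three slots along its x, 60 mm apart in y, each 11 mm wide and 76 mm long, mouth edges rounded by 6 mm; block tops 60 mm high, slot floors 15 mm. A post at y = -145 mm carries the keeper.
- keeper (a joint): Dark flat bar, 14 mm wide, 250 mm long, red tip, 175 to 185 mm high, swinging level about the post at rack (0, -145) mm. 0: along rack +y, over all slots, tip over the red mark. Grows clockwise from above, towards rack +x; range -0.4 to 1.5 rad; from 1.0 there is room to load. Stays where left (friction 0.06 N m). Passes 10 mm above a template that is home; others block it.
- keeper_grip (a point): On the keeper's pivot axis, 208 mm high: middle of the red bar grip, 14 mm thick, 56 mm long, upright from 185 to 221 mm, lying along the keeper bar. The point turns with the keeper: its y points along the bar to the tip.
- red_mark (a point): Centre of the red mark, 40 mm (rack x) by 34 mm, on top of the rack's end block, 61 mm high, at rack y = +104 mm. The keeper's tip is over it when the keeper is closed.
- template_yellow: Yellow slab, 70 mm wide (x), 8 thick (y), 150 tall (z), 250 g; may be absent. Origin: centre of its bottom edge. It hangs on the bar by a 25 mm wide hole through y, 64 to 97 mm above the origin, its top a V in which the bar (axis 88 mm up) sits: lift 10 mm to clear it. The top 10 mm is a bead 12 mm thick; grip the web below it (97 to 140) across the thickness, from above. Same front and back.
- slot_yellow (a point): Centre of the floor of the slot with yellow marks, 15 mm above the bench; axes as the rack's. A template fully home has its origin here.
- template_green: Green slab, 70 mm wide (x), 8 thick (y), 150 tall (z), 250 g; may be absent. Origin: centre of its bottom edge. It hangs on the bar by a 25 mm wide hole through y, 64 to 97 mm above the origin, its top a V in which the bar (axis 88 mm up) sits: lift 10 mm to clear it. The top 10 mm is a bead 12 mm thick; grip the web below it (97 to 140) across the thickness, from above. Same front and back.
- slot_green (a point): Centre of the floor of the slot with green marks, 15 mm above the bench; axes as the rack's. A template fully home has its origin here.
- template_white: White slab, 70 mm wide (x), 8 thick (y), 150 tall (z), 250 g; may be absent. Origin: centre of its bottom edge. It hangs on the bar by a 25 mm wide hole through y, 64 to 97 mm above the origin, its top a V in which the bar (axis 88 mm up) sits: lift 10 mm to clear it. The top 10 mm is a bead 12 mm thick; grip the web below it (97 to 140) across the thickness, from above. Same front and back.
- slot_white (a point): Centre of the floor of the slot with white marks, 15 mm above the bench; axes as the rack's. A template fully home has its origin here.
- hammer: Hammer, 240 mm; loose on the bench, to be left alone.
- wrench: Steel wrench, 170 mm; loose on the bench, to be left alone.
- brush: Brush, 160 mm; loose on the bench, to be left alone.
- file: File with orange handle, 220 mm, origin near its middle, 26 mm high; loose on the bench, to be left alone.
- can: Blue can, 70 mm diameter, 100 mm tall; loose on the bench, to be left alone.
- blank: Square aluminium blank, 90 x 90 x 8 mm; loose on the bench, to be left alone.
- cup: White cup, 72 mm diameter, 75 mm tall; loose on the bench, to be left alone.
Not all that is in view belongs to the job. Leave any blue look-alike of the template_yellow alone.

How it is judged:
By the outcome, as a careful person would: the job done as asked, in the order asked, and still so for the second after the job is handed in, with the robot touching nothing.
Of template_yellow, template_green, template_white only 2 to 3 are there at a start; the rules pass over those that are not, and their reading is None.
At some moment in a run one of rack may be knocked a few centimetres aside while the robot is not near it.
Once in a run the grip may slacken for a moment while it holds something.
It also fails if it takes over 210 s, if anything falls off the work surface, if the arm or the gripper's body presses on something with over 40 N, if the wrist force passes 120 N, or if a joint passes its speed limit or range.

## Working session

There is one attempt and no reset: what is moved stays moved. The work goes in short steps, Python scripts to look and compute and a tool call to move; the robot and the scene stay as the last step left them, time stands still between calls to the robot, and variables do not carry over. Pictures are saved under pics/ and viewed, about 12 in all and at most 16, crops included, and the job is handed in when it is done.

Besides the shell and the picture viewer there is one more tool, called after ">>>" by a JSON object that holds its "fn" and its "kwargs", one argument or row to a line. move_arm: Moves the arm, as the interface text tells. Its arguments: {"type":"object","properties":{"plan":{"type":"array","items":{"type":"number"}}},"required":["plan"]}

```bash
ls; mkdir -p pics; cat > h.py <<'E'
import numpy as np, cv2
from station import sense, get_image, camera_model
def snap(n,f,crop=None,s=1):
    im=get_image(n); cv2.imwrite(f'pics/raw_{f}.png',im[:,:,::-1]); crop_(f,crop,s)
def crop_(f,crop=None,s=1):
    im=cv2.imread(f'pics/raw_{f}.png')
    if crop: x0,y0,x1,y1=crop; im=im[y0:y1,x0:x1]
    cv2.imwrite(f'pics/{f}_{s}_{0 if not crop else crop[0]}.png',cv2.resize(im,None,fx=s,fy=s,interpolation=cv2.INTER_CUBIC))
def ray(n,uv):
    m=camera_model(n);K=np.array(m['camera_matrix']);R=np.array(m['R']);t=np.array(m['t'])
    d=np.linalg.solve(K,[uv[0],uv[1],1])[:2];r0=np.linalg.norm(d);r=r0
    for _ in range(30): r=r0/(1+m['k1']*r*r)
    d=d*(r/r0 if r0 else 1); return -R.T@t, R.T@np.array([d[0],d[1],1])
def onz(n,uv,z):
    c,d=ray(n,uv); return c+d*(z-c[2])/d[2]
def tri(*obs):
    A=np.zeros((3,3));b=np.zeros(3)
    for n,uv in obs:
        c,d=ray(n,uv);d=d/np.linalg.norm(d);P=np.eye(3)-np.outer(d,d);A+=P;b+=P@c
    X=np.linalg.solve(A,b); return X,[np.linalg.norm((np.eye(3)-np.outer(d,d)/(d@d))@(X-c)) for c,d in (ray(*o) for o in obs)]
def proj(n,X):
    m=camera_model(n);p=np.array(m['R'])@X+np.array(m['t']);x=p[:2]/p[2];x=x*(1+m['k1']*(x@x))
    return (np.array(m['camera_matrix'])@[x[0],x[1],1])[:2]
E
python3 -c "
from h import *
np.set_printoptions(precision=3,suppress=True)
snap('scene','s0',None,1.42);snap('top','t0',None,1.42)
for n in('scene','top'):
  m=camera_model(n);print(n,m['camera_matrix'],m['k1'],ray(n,(280,210)))
s=sense();print(s)"; ls pics
```

```text
pics
scene [[506.165   0.    278.788]
 [  0.    506.165 216.408]
 [  0.      0.      1.   ]] -0.1841749432664992 (array([1.226, 0.237, 1.019]), array([-0.63, -0.2 , -0.75]))
top [[383.704   0.    279.354]
 [  0.    383.704 212.38 ]
 [  0.      0.      1.   ]] -0.04149599136169671 (array([0.425, 0.017, 1.169]), array([ 0.12 ,  0.   , -0.993]))
{'t': 0.1, 'qpos': array([-75.612,   5.26 ,  70.573,   0.002, 104.267,  -3.249]), 'qd': array([ 0.013,  0.075, -0.177, -0.032, -0.024,  0.012]), 'tau': array([  0.002, -44.786, -40.757,   0.07 ,   0.028,  -0.   ]), 'ee_pos': array([ 0.182, -0.571,  0.182]), 'ee_rot': array([[ 0.953,  0.303, -0.   ],
       [ 0.303, -0.953,  0.002],
       [ 0.   , -0.002, -1.   ]]), 'force': array([-0.094,  0.559, -0.929]), 'torque': array([ 0.052, -0.034,  0.068]), 'width': 0.08802205780817965}
raw_s0.png
raw_t0.png
s0_1.42_0.png
t0_1.42_0.png
```

View pics/s0_1.42_0.png

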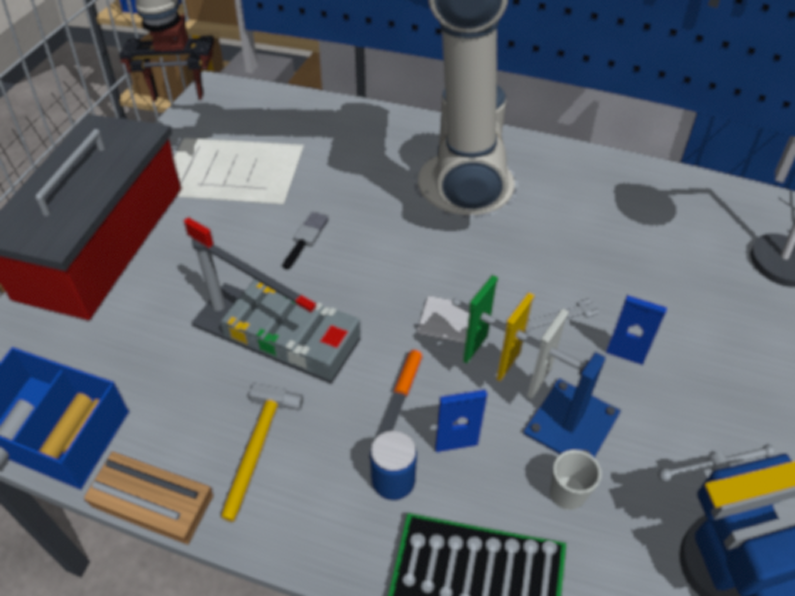

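View pics/t0_1.42_0.png

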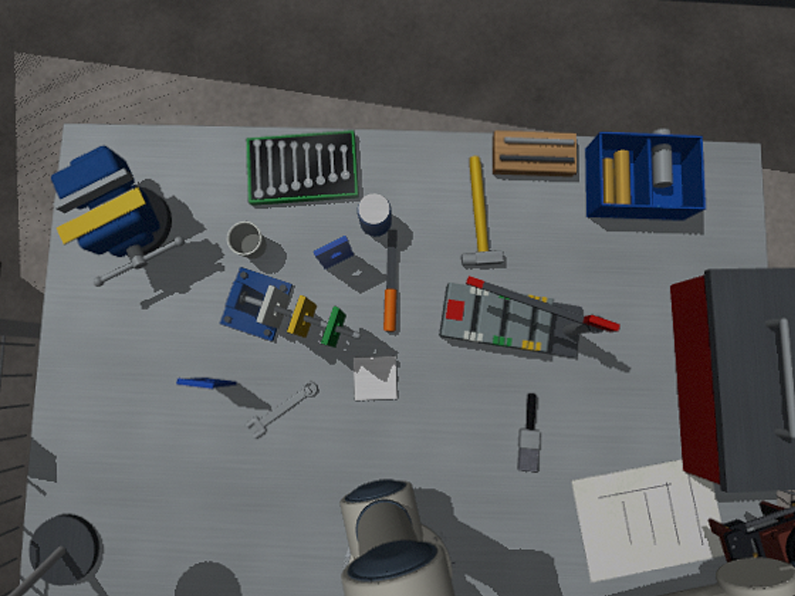

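The scene view shows the rack with its keeper partly open, near (270,310). The bar carries green, yellow and white, with green outermost, around (520,330). The top view shows the same, with the rack at (510,320) and the bar running from (250,300) to (355,335). I'll enlarge both for measuring.

```bash
python3 -c "
from h import *
a=cv2.imread('pics/raw_s0.png')
A=cv2.resize(a[150:275,130:260],None,fx=4.6,fy=4.6,interpolation=2)
b=cv2.imread('pics/raw_t0.png')
cv2.imwrite('pics/c1.png',cv2.resize(b[185:260,300:440],None,fx=5.7,fy=5.7,interpolation=2))
cv2.imwrite('pics/c2.png',cv2.resize(a[150:280,125:260],None,fx=4.5,fy=4.5,interpolation=2))
cv2.imwrite('pics/c3.png',np.vstack([cv2.resize(a[190:325,290:440],None,fx=4,fy=4,interpolation=2)]))
cv2.imwrite('pics/c4.png',cv2.resize(b[180:260,145:285],None,fx=5.7,fy=5.7,interpolation=2))
"
```

```text
(no output)
```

View pics/c1.png

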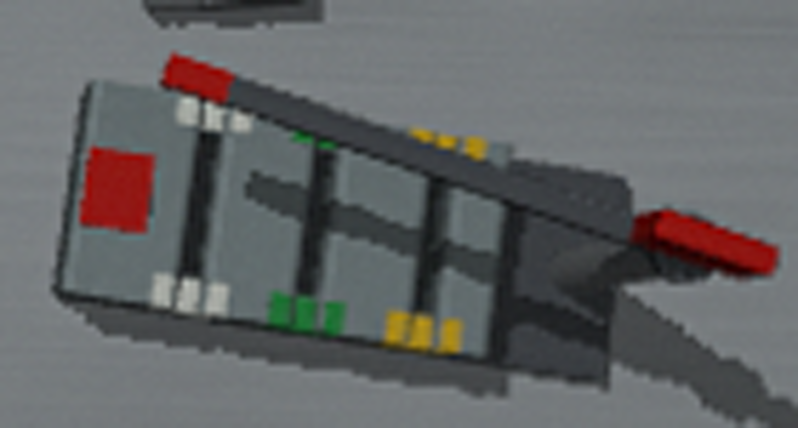

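View pics/c2.png

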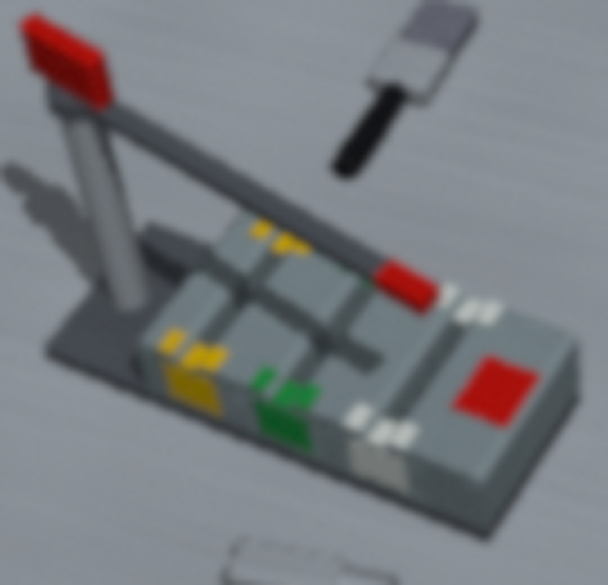

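View pics/c3.png

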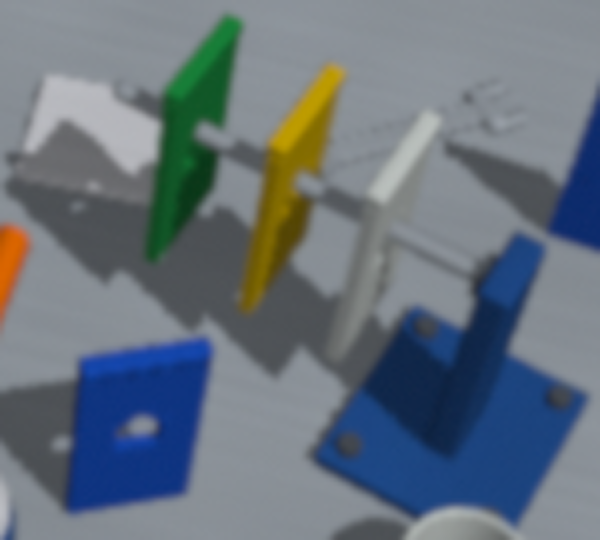

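View pics/c4.png

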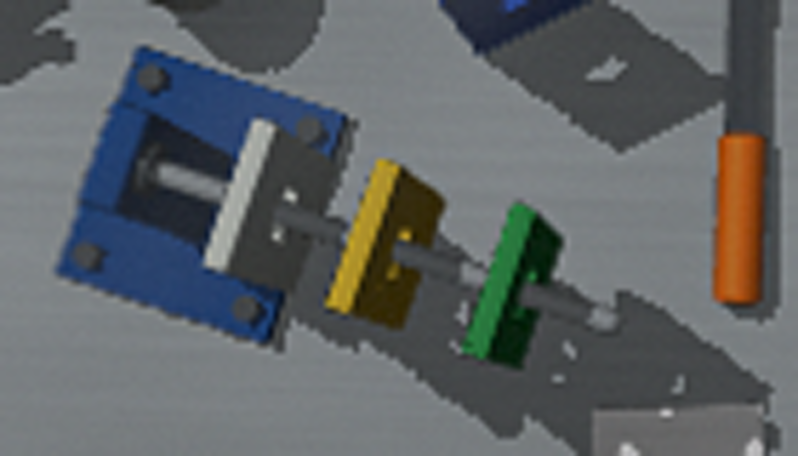

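The enlarged crops show the marks, template tops and bar ends clearly. The rack slots run yellow, green, white from the post to the mark. Next I triangulate from both views.

```bash
cat > m1.py <<'E'
from h import *
np.set_printoptions(precision=4,suppress=True)
o=lambda x,y,u0,v0,s:(u0+(x+.5)/s-.5,v0+(y+.5)/s-.5)
T1=lambda x,y:('top',o(x,y,300,185,5.7)); T4=lambda x,y:('top',o(x,y,145,180,5.7))
S2=lambda x,y:('scene',o(x,y,125,150,4.5)); S3=lambda x,y:('scene',o(x,y,290,190,4))
P=dict(green=(T4(502,280),S3(203,57)),yellow=(T4(366,236),S3(305,110)),white=(T4(240,195),S3(404,156)),
 g_far=(T4(528,207),S3(233,20)),g_near=(T4(476,355),S3(172,95)),w_far=(T4(266,123),S3(431,116)),w_near=(T4(214,268),S3(375,195)),
 bartip=(T4(608,318),S3(118,88)),barroot=(T4(150,167),S3(487,275)),
 mark=(T1(118,190),S2(497,391)),Wf=(T1(213,115),S2(470,304)),Wn=(T1(190,294),S2(380,427)),Yn=(T1(424,332),S2(194,352)),Yf=(T1(449,145),S2(280,238)),Gn=(T1(306,313),S2(285,390)),
 ktip=(T1(168,73),S2(432,285)),gripA=(T1(660,216),S2(105,68)),gripB=(T1(768,253),S2(33,22)))
for k,v in P.items():
    X,r=tri(*v); print(k,X,np.array(r)*1000, onz(*v[0],.06)[:2] if abs(X[2]-.06)<.01 else '')
E
python3 m1.py
```

```text
green [0.4896 0.137  0.2096] [2.2249 2.2249] 
yellow [0.5075 0.1979 0.2077] [1.8406 1.8406] 
white [0.5239 0.2542 0.2097] [1.7545 1.7545] 
g_far [0.5136 0.1367 0.2638] [18.2899 18.2899] 
g_near [0.4632 0.1371 0.1509] [16.0411 16.0411] 
w_far [0.5466 0.2469 0.2638] [16.7514 16.7514] 
w_near [0.4992 0.2613 0.1524] [15.4763 15.4763] 
bartip [0.4776 0.0919 0.1549] [0.2236 0.2236] 
barroot [0.5417 0.3124 0.152 ] [2.5465 2.5465] 
mark [ 0.5382 -0.0975  0.0618] [2.3087 2.3087] [ 0.5391 -0.0999]
Wf [ 0.5606 -0.1149  0.1563] [19.0822 19.0822] 
Wn [ 0.4999 -0.1712 -0.0507] [19.2494 19.2494] 
Yn [ 0.4827 -0.3031 -0.0529] [19.2264 19.2264] 
Yf [ 0.5492 -0.2251  0.157 ] [19.0918 19.0918] 
Gn [ 0.4915 -0.237  -0.0526] [19.6057 19.6057] 
ktip [ 0.5792 -0.1063  0.1897] [1.7177 1.7177] 
gripA [ 0.5168 -0.3167  0.2178] [4.8842 4.8842] 
gripB [ 0.5021 -0.3644  0.2235] [2.6842 2.6842]
```

The post/mark points agree, but I paired near and far ends wrongly because the scene camera looks from +x. I'll swap them and fit the frames.

```bash
cat >> m1.py <<'E'
print('----')
P.update(g_far=(T4(528,207),S3(172,95)),g_near=(T4(476,355),S3(233,20)),y_far=(T4(393,163),S3(274,149)),y_near=(T4(338,306),S3(336,69)),w_far=(T4(266,123),S3(375,195)),w_near=(T4(214,268),S3(431,116)),
 Wf=(T1(213,115),S2(380,427)),Wn=(T1(190,294),S2(470,304)),Yn=(T1(424,332),S2(280,238)),Yf=(T1(449,145),S2(194,352)))
Q={k:tri(*v)[0] for k,v in P.items()}
for k in('g_far','g_near','y_far','y_near','w_far','w_near','Wf','Wn','Yf','Yn'):print(k,Q[k],tri(*P[k])[1][0]*1000)
for c in 'gyw':
    d=Q[c+'_far']-Q[c+'_near'];print(c,(Q[c+'_far']+Q[c+'_near'])/2,np.degrees(np.arctan2(d[1],d[0])),np.linalg.norm(d))
d=Q['barroot']-Q['bartip'];print('bar',np.degrees(np.arctan2(d[1],d[0])),np.linalg.norm(d))
# rack fit
from scipy.optimize import least_squares
loc=dict(mark=(0,.104,.061),Wf=(.046,.06,.06),Wn=(-.046,.06,.06),Yf=(.046,-.06,.06),Yn=(-.046,-.06,.06))
def tf(p,l): c,s=np.cos(p[2]),np.sin(p[2]); return np.array([p[0]+c*l[0]-s*l[1],p[1]+s*l[0]+c*l[1],l[2]])
f=lambda p:np.concatenate([proj(n,tf(p[:3],(l[0]*(p[3] if k!='mark' else 1),)+l[1:]))-uv for k,l in loc.items() for n,uv in P[k]])
r=least_squares(f,[.51,-.2,0,1]);p=r.x;print('rack',p[:2],np.degrees(p[2]),p[3],r.fun.round(1))
for n,l in dict(y=-.06,g=0,w=.06,post=-.145).items(): print(n,tf(p,(0,l,0))[:2])
d=Q['ktip']-tf(p,(0,-.145,.19));print('keeper dir',np.degrees(np.arctan2(d[1],d[0])),d)
E
python3 m1.py | sed -n '/----/,$p'
```

```text
----
g_far [0.522  0.1273 0.2102] 2.698769380634789
g_near [0.4565 0.1467 0.2086] 1.7533968394993424
y_far [0.5401 0.1876 0.2089] 2.1393275825276734
y_near [0.476  0.2081 0.2106] 1.8513841826864408
w_far [0.556  0.2441 0.2117] 1.9224065992064752
w_near [0.4913 0.2637 0.2091] 1.4052554880041253
Wf [ 0.5789 -0.1471  0.0595] 0.8738135256359916
Wn [ 0.4862 -0.1343  0.0624] 2.7936582346988494
Yf [ 0.566  -0.2659  0.0623] 2.8554281430293362
Yn [ 0.4711 -0.2561  0.0586] 0.8687880034882317
g [0.4892 0.137  0.2094] -16.474238567062347 0.06828869549526587
y [0.5081 0.1979 0.2098] -17.77730140338925 0.06726517331369368
w [0.5236 0.2539 0.2104] -16.803857095064632 0.067619817580304
bar 73.79551100081838 0.22966418114977352
rack [ 0.5254 -0.2007] -6.758493305898586 1.0267551480594401 [-0.8  0.5 -0.8 -0.1 -0.4 -0.1 -0.3  0.  -0.6  0.6 -1.4  0.2 -1.2  0.7
 -0.9  0.1 -0.6 -0.1  0.  -0.2]
y [ 0.5183 -0.2603]
g [ 0.5254 -0.2007]
w [ 0.5324 -0.1411]
post [ 0.5083 -0.3447]
keeper dir 73.44813266731882 [ 0.0709  0.2384 -0.0003]
```

```bash
cat > d.py <<'E'
import sys,numpy as np
from station import sense
# usage: d.py x y z yawdeg(of tool y)  -> turn about tool z first, then shift in turned axes (cm)
s=sense();R=np.array(s['ee_rot']);p=np.array(s['ee_pos'])
x,y,z,w=map(float,sys.argv[1:5])
yaw=np.degrees(np.arctan2(R[1,1],R[0,1]));turn=(yaw-w+180)%360-180
a=np.radians(w);Y=np.array([np.cos(a),np.sin(a),0]);Z=np.array([0,0,-1]);X=np.cross(Y,Z)
d=(np.array([x,y,z])-p)*100
print('t %.2f turn %.1f shift %.2f %.2f %.2f cm; pos'%(s['t'],turn,d@X,d@Y,d@Z),p.round(4),'yaw %.1f'%yaw,'tilt',R[:2,2].round(3),'w %.4f'%s['width'],'F',np.round(s['force'],1),'q6 %.0f'%s['qpos'][5])
E
python3 d.py .182 -.345 .30 -16.6; python3 d.py .5095 -.343 .3 -16.6
```

```text
t 0.10 turn -55.8 shift 21.71 -6.44 -11.79 cm; pos [ 0.1817 -0.5715  0.1821] yaw -72.4 tilt [-0.     0.002] w 0.0880 F [-0.1  0.6 -0.9] q6 -3
t 0.10 turn -55.8 shift 31.26 24.88 -11.79 cm; pos [ 0.1817 -0.5715  0.1821] yaw -72.4 tilt [-0.     0.002] w 0.0880 F [-0.1  0.6 -0.9] q6 -3
```

>>> {"fn": "move_arm", "kwargs": {
  "plan": [0,0,-2,0,0,-9.3,0,0,0,-2,0,0,-9.3,0,0,0,-2,0,0,-9.3,0,0,0,-2,0,0,-9.3,0,0,0,-2,0,0,-9.3,0,0,0,-2,0,0,-9.3,0,4.3,-1.3,0,0,0,0,0,4.3,-1.3,0,0,0,0,0,4.3,-1.3,0,0,0,0,0,4.3,-1.3,0,0,0,0,0,4.3,-1.3,0,0,0,0,0]
}}

```text
t: 1.48
ee_pos: [0.1806, -0.3457, 0.3027]
ee_rot: [[0.285, 0.958, -0.0], [0.958, -0.285, 0.0], [0.0, -0.0, -1.0]]
force: [0.2, -0.6, 0.7]
width: 0.044
```

```bash
python3 d.py .5095 -.343 .25 -16.6
```

```text
t 1.48 turn 0.0 shift 9.65 31.44 5.27 cm; pos [ 0.1806 -0.3457  0.3027] yaw -16.6 tilt [-0.  0.] w 0.0440 F [ 0.2 -0.6  0.7] q6 -51
```

>>> {"fn": "move_arm", "kwargs": {
  "plan": [1.2,3.93,0,0,0,0,0,1.2,3.93,0,0,0,0,0,1.2,3.93,0,0,0,0,0,1.2,3.93,0,0,0,0,0,1.2,3.93,0,0,0,0,0,1.2,3.93,0,0,0,0,0,1.2,3.93,0,0,0,0,0,1.25,3.93,0,0,0,0,0,0,0,2.6,0,0,0,0,0,0,2.6,0,0,0,0,0,0,0,0,0,0,0]
}}

```text
t: 2.85
ee_pos: [0.509, -0.3437, 0.2478]
ee_rot: [[0.285, 0.959, -0.005], [0.959, -0.285, 0.004], [0.002, -0.006, -1.0]]
force: [0.0, -0.1, -0.8]
width: 0.0439
```

```bash
python3 d.py .5095 -.343 .191 -16.6; python3 -c "
from h import *
snap('scene','s1',(110,110,260,260),4)
print(proj('scene',sense()['ee_pos']))"
```

```text
t 2.85 turn 0.0 shift 0.08 0.03 5.68 cm; pos [ 0.509  -0.3437  0.2478] yaw -16.6 tilt [-0.005  0.004] w 0.0439 F [ 0.  -0.1 -0.8] q6 -21
[134.59668244 149.45575421]
```

View pics/s1_4_110.png

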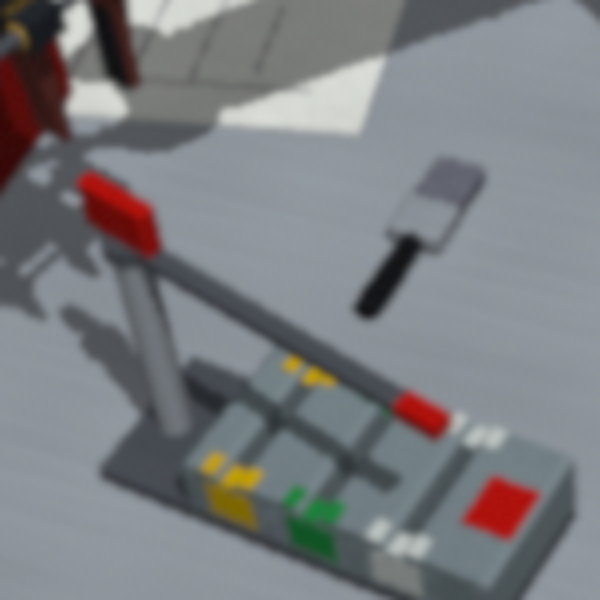

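```bash
python3 -c "
from h import *
print(proj('scene',np.array([.1817,-.5715,.1821])),proj('top',np.array([.1817,-.5715,.1821])))
a=cv2.imread('pics/raw_s0.png')[10:85,80:160]
snap('scene','s2');snap('top','t2')
b=cv2.imread('pics/raw_s2.png')[70:230,80:240]
t=cv2.imread('pics/raw_t2.png')
X=sense()['ee_pos'];print(proj('scene',X),proj('top',X))
r=lambda i,w:cv2.resize(i,(w,w*i.shape[0]//i.shape[1]),interpolation=2)
L=np.vstack([r(a,330),np.zeros((290,330,3),np.uint8)])[:590]
M=r(b,460); M=np.vstack([M,np.zeros((600,460,3),np.uint8)])[:590]
n=min(len(L),len(M));cv2.imwrite('pics/k.png',np.hstack([L[:n],M[:n]]))
"
```

```text
[127.1686462   80.58887166] [508.15397228 358.75775203]
[134.07382791 148.70764124] [429.8496723  225.09582915]
```

View pics/k.png

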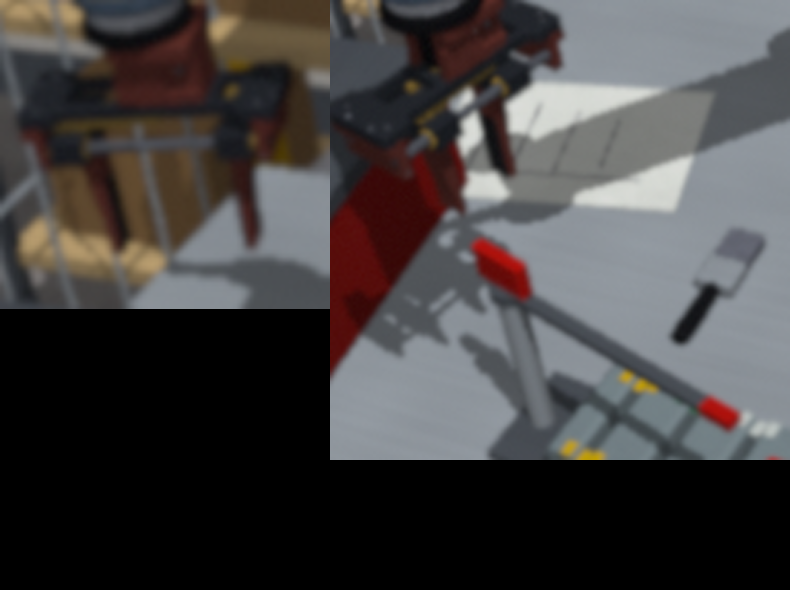

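>>> {"fn": "move_arm", "kwargs": {
  "plan": [0,0,1.5,0,0,0,0,0,0,1.5,0,0,0,0,0,0,1.5,0,0,0,0,0,0,0,0,0,0,0]
}}

```text
t: 3.5
ee_pos: [0.5089, -0.3438, 0.2036]
ee_rot: [[0.285, 0.958, -0.003], [0.958, -0.285, 0.002], [0.001, -0.004, -1.0]]
force: [0.4, 0.4, -0.5]
width: 0.0437
```

```bash
python3 -c "
from h import *
for z in (0,.05): print(proj('scene',np.array([0,0,z])),proj('top',np.array([0,0,z])))
snap('scene','s3');snap('top','t3')
b=cv2.imread('pics/raw_s3.png')[90:190,90:190]
t=cv2.imread('pics/raw_t3.png')[170:270,380:480]
X=sense()['ee_pos'];print(X,proj('scene',X),proj('top',X))
cv2.imwrite('pics/k3.png',cv2.resize(np.hstack([b,t]),None,fx=4,fy=4,interpolation=2))
"
```

```text
[327.10981164 128.77396378] [280.41950298 401.87148728]
[328.28328397 116.19808858] [280.49440426 408.54996879]
[ 0.50950636 -0.34423681  0.20596339] [138.14734449 163.40307288] [422.57883157 226.65046037]
```

View pics/k3.png

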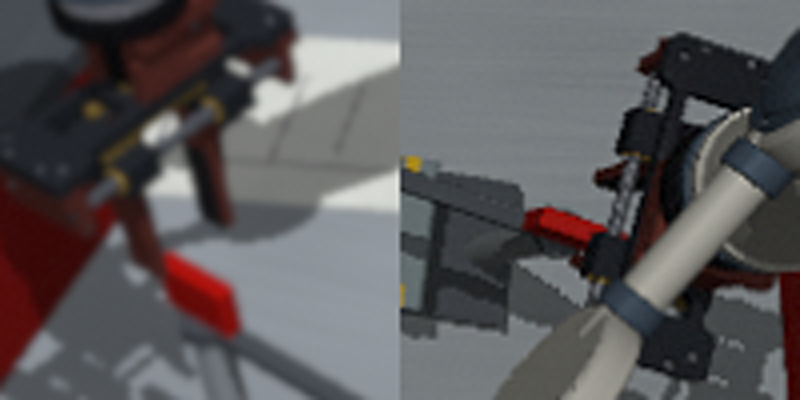

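The fingertips look about 10 px higher than the reported TCP. Closing here tells which is right, because the width will read 14 mm if they overlap the grip.

>>> {"fn": "move_arm", "kwargs": {
  "plan": [0,0,0,0,0,0,-0.8,0,0,0,0,0,0,-0.8,0,0,0,0,0,0,-0.8,0,0,0,0,0,0,-0.8,0,0,0,0,0,0,-0.8]
}}

```text
t: 4.22
ee_pos: [0.5096, -0.3444, 0.2061]
ee_rot: [[0.285, 0.958, 0.0], [0.958, -0.285, 0.0], [0.0, 0.0, -1.0]]
force: [0.5, 0.3, 0.4]
width: 0.0085
```

```bash
python3 d.py .5095 -.343 .191 -16.6;  python3 -c "
from h import *
snap('scene','s4')
b=cv2.imread('pics/raw_s4.png')[110:190,100:180]
X=sense()['ee_pos'];print(X,proj('scene',X))
cv2.imwrite('pics/k4.png',cv2.resize(b,None,fx=6,fy=6,interpolation=2))"
```

```text
t 4.22 turn 0.0 shift 0.13 -0.05 1.51 cm; pos [ 0.5096 -0.3444  0.2061] yaw -16.6 tilt [0. 0.] w 0.0085 F [0.5 0.3 0.4] q6 -21
[ 0.50963243 -0.34436675  0.20611102] [138.06211445 163.38134406]
```

View pics/k4.png

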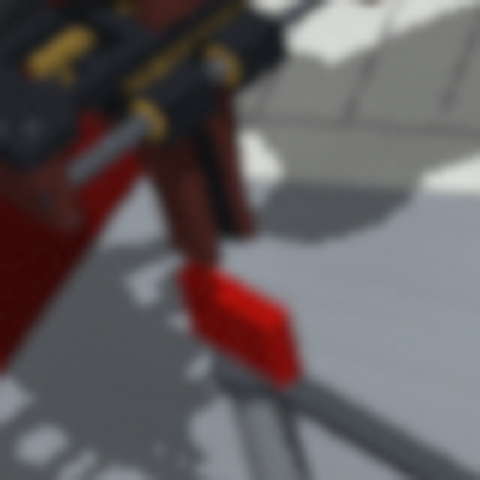

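```bash
python3 -c "
from h import *
for d in (0,.02,.03,.04,.05): print(d,proj('scene',np.array([.5096,-.3444,.2061+d])),proj('scene',np.array([.1817,-.5715,.1821+d])), proj('scene',np.array([.5096-d,-.3444,.2061])))"
```

```text
0 [138.05744391 163.3728198 ] [127.1686462   80.58887166] [138.05744391 163.3728198 ]
0.02 [136.39154235 157.15434433] [125.84875112  74.91565823] [142.07579473 157.87899504]
0.03 [135.54699639 153.98979224] [125.18376358  72.04452534] [144.0583588 155.1748316]
0.04 [134.69466365 150.7877115 ] [124.51547301  69.15022347] [146.02334917 152.49876091]
0.05 [133.8345055  147.54761013] [123.84392694  66.2326467 ] [147.97089442 149.85047892]
```

>>> {"fn": "move_arm", "kwargs": {
  "plan": [0,0,0,0,0,0,0,0,0,0,0,0,0,0,0,0,0,0,0,0,0,0,0,1.5,0,0,0,0,0,0,0,0,0,0,0,0,0,0,0,0,0,-0.8,0,0,0,0,0,0,-0.8,0,0,0,0,0,0,-0.8,0,0,0,0,0,0,-0.8]
}}

```text
t: 5.4
ee_pos: [0.5097, -0.3444, 0.1914]
ee_rot: [[0.285, 0.959, 0.0], [0.959, -0.285, -0.0], [-0.0, 0.0, -1.0]]
force: [0.2, -0.1, 0.4]
width: 0.0099
```

Closing at 0.191 still misses. Both images fit tips that sit about 38 mm higher than the reported TCP, so I'll trust the images and go lower with the fingers open.

>>> {"fn": "move_arm", "kwargs": {
  "plan": [0,0,0,0,0,0,0,0,0,0,0,0,0,0,0,0,0,0,0,0,0,0,0,1.3,0,0,0,0,0,0,1.3,0,0,0,0,0,0,0,0,0,0,0,0,0,0,0,0,0,-1,0,0,0,0,0,0,-1,0,0,0,0,0,0,-1,0,0,0,0,0,0,-1]
}}

```text
t: 6.65
ee_pos: [0.5083, -0.3441, 0.1657]
ee_rot: [[0.286, 0.958, -0.002], [0.958, -0.286, 0.0], [-0.0, -0.002, -1.0]]
force: [-6.2, 2.8, 2.3]
width: 0.0135
```

```bash
python3 d.py .5095 -.343 .191 -16.6;  python3 -c "
from h import *
snap('scene','s5')
b=cv2.imread('pics/raw_s5.png')[110:190,100:180]
X=sense()['ee_pos'];print(X,proj('scene',X))
cv2.imwrite('pics/k5.png',cv2.resize(b,None,fx=6,fy=6,interpolation=2))"
```

```text
t 6.65 turn 0.0 shift 0.14 0.08 -2.53 cm; pos [ 0.5083 -0.3441  0.1657] yaw -16.6 tilt [-0.002  0.   ] w 0.0135 F [-6.2  2.8  2.3] q6 -21
[ 0.50831854 -0.34412974  0.1656474 ] [141.68123589 175.18251851]
```

View pics/k5.png

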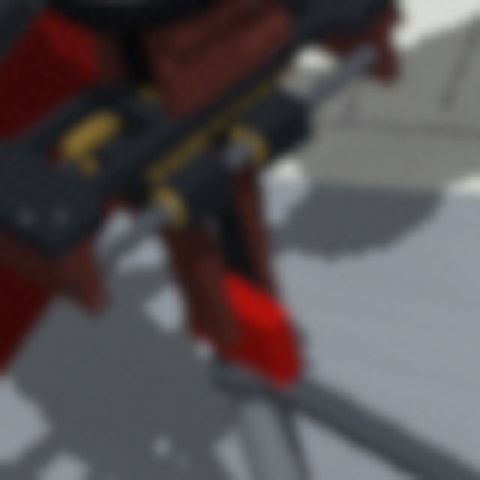

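Width 13.5 mm, so the keeper grip is held, with the fingertips just above the bar. The real tips sit about 38 mm above the reported TCP. Now I swing the keeper about 65° clockwise.

>>> {"fn": "move_arm", "kwargs": {
  "plan": [0,-0.1,0,0,0,4,-1,0,0,0,0,0,6.5,-1,0,0,0,0,0,6.5,-1,0,0,0,0,0,6.5,-1,0,0,0,0,0,6.5,-1,0,0,0,0,0,6.5,-1,0,0,0,0,0,6.5,-1,0,0,0,0,0,6.5,-1,0,0,0,0,0,6.5,-1,0,0,0,0,0,6.5,-1,0,0,0,0,0,3,-1,0,0,0,0,0,0,-1]
}}

```text
t: 8.2
ee_pos: [0.5082, -0.3439, 0.1656]
ee_rot: [[0.99, 0.138, -0.001], [0.138, -0.99, 0.0], [-0.001, -0.0, -1.0]]
force: [-4.0, 1.9, 2.9]
width: 0.0137
```

```bash
python3 d.py .5083 -.3447 .25 -81
```

```text
t 8.20 turn -1.0 shift 0.00 0.08 -8.44 cm; pos [ 0.5082 -0.3439  0.1656] yaw -82.0 tilt [-0.001  0.   ] w 0.0137 F [-4.   1.9  2.9] q6 45
```

>>> {"fn": "move_arm", "kwargs": {
  "plan": [0,0,0,0,0,0,0,0,0,0,0,0,0,0,0,0,0,0,0,0,0,0,0,-3.5,0,0,0,0,0,0,-3.5,0,0,0,0,0,0,-3.5,0,0,0,0,0,0,0,0,0,0,0]
}}

```text
t: 9.07
ee_pos: [0.5096, -0.3446, 0.2739]
ee_rot: [[0.99, 0.138, 0.005], [0.138, -0.99, -0.004], [0.005, 0.005, -1.0]]
force: [0.5, 0.2, -0.1]
width: 0.0441
```

```bash
python3 d.py .4895 .137 .24 -106.4
```

```text
t 9.07 turn 24.4 shift -15.53 -45.64 3.39 cm; pos [ 0.5096 -0.3446  0.2739] yaw -82.0 tilt [ 0.005 -0.004] w 0.0441 F [ 0.5  0.2 -0.1] q6 45
```

>>> {"fn": "move_arm", "kwargs": {
  "plan": [0,0,0,0,0,8.1,0,0,0,0,0,0,8.1,0,0,0,0,0,0,8.2,0,-1.73,-5.07,0.4,0,0,0,0,-1.73,-5.07,0.4,0,0,0,0,-1.73,-5.07,0.4,0,0,0,0,-1.73,-5.07,0.4,0,0,0,0,-1.73,-5.07,0.4,0,0,0,0,-1.73,-5.07,0.4,0,0,0,0,-1.73,-5.07,0.4,0,0,0,0,-1.73,-5.07,0.4,0,0,0,0,-1.73,-5.07,0.2,0,0,0,0]
}}

```text
t: 10.58
ee_pos: [0.4879, 0.1393, 0.234]
ee_rot: [[0.959, -0.283, -0.002], [-0.283, -0.959, -0.0], [-0.002, 0.001, -1.0]]
force: [1.1, 1.0, 0.2]
width: 0.0437
```

```bash
python3 d.py .4895 .137 .125 -106.4;  python3 -c "
from h import *
snap('scene','s6');snap('top','t6')
b=cv2.imread('pics/raw_s6.png')[130:290,280:440]
c=cv2.imread('pics/raw_t6.png')[170:270,290:460]
X=sense()['ee_pos'];print(X,proj('scene',X),proj('scene',X+[0,0,.038]))
r=lambda i,w:cv2.resize(i,(w,w*i.shape[0]//i.shape[1]),interpolation=2)
B=r(b,380);C=r(c,420);C=np.vstack([C,np.zeros((400,420,3),np.uint8)])[:len(B)]
cv2.imwrite('pics/k6.png',np.hstack([B,C]))"
```

```text
t 10.57 turn -0.1 shift 0.22 0.18 10.90 cm; pos [0.4879 0.1393 0.234 ] yaw -106.5 tilt [-0.002 -0.   ] w 0.0437 F [1.1 1.  0.2] q6 119
[0.48736741 0.14199345 0.23362832] [342.9056943  196.14617638] [344.71975812 183.64773819]
```

View pics/k6.png

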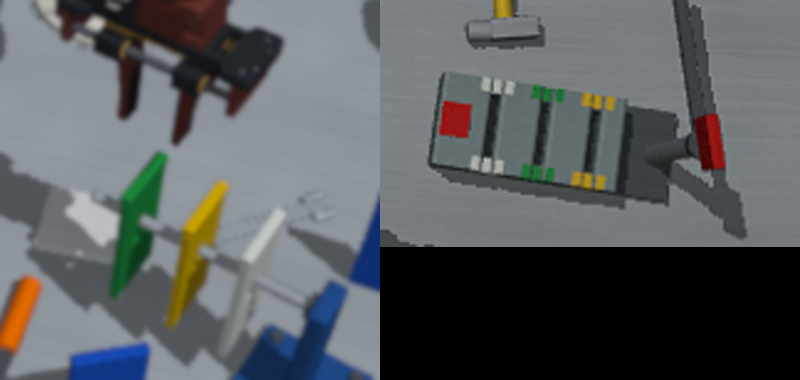

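The fingertips sit at scene px (344,185), against (344.7,183.6) predicted with a 38 mm offset, so about 36 mm is right. The keeper is open along +x and the rack hasn't moved. Now I go down on green.

>>> {"fn": "move_arm", "kwargs": {
  "plan": [0.3,0.4,2,0,0,0,0,0,0,3,0,0,0,0,0,0,3,0,0,0,0,0,0,2.4,0,0,0,0,0,0,0,0,0,0,0,0,0,0,0,0,0,-1,0,0,0,0,0,0,-1,0,0,0,0,0,0,-1,0,0,0,0,0,0,-1,0,0,0,0,0,0,-1]
}}

```text
t: 11.92
ee_pos: [0.4908, 0.1328, 0.1329]
ee_rot: [[0.959, -0.284, 0.001], [-0.284, -0.959, -0.0], [0.001, -0.0, -1.0]]
force: [-0.2, -1.9, 3.0]
width: 0.0118
```

```bash
python3 d.py .4895 .137 .139 -106.4
```

```text
t 11.93 turn -0.1 shift -0.24 -0.37 -0.61 cm; pos [0.4908 0.1328 0.1329] yaw -106.5 tilt [ 0.001 -0.   ] w 0.0118 F [-0.2 -1.9  3. ] q6 118
```

The width is 11.8 mm, so the pads are on the bead. I'll open, go down 7 mm and regrip on the web.

>>> {"fn": "move_arm", "kwargs": {
  "plan": [0,0,0,0,0,0,-0.5,0,0,0,0,0,0,-0.5,0,0,0.7,0,0,0,-0.5,0,0,0,0,0,0,-0.5,0,0,0,0,0,0,-1,0,0,0,0,0,0,-1,0,0,0,0,0,0,-1,0,0,0,0,0,0,-1]
}}

```text
t: 12.92
ee_pos: [0.4904, 0.133, 0.1251]
ee_rot: [[0.959, -0.283, -0.0], [-0.283, -0.959, -0.0], [-0.0, 0.0, -1.0]]
force: [-0.6, -0.3, -0.9]
width: 0.0114
```

```bash
python3 d.py .4895 .137 .139 -106.4;python3 -c "
from h import *
snap('scene','s7',(300,130,440,270),4)"
```

```text
t 12.93 turn -0.1 shift -0.20 -0.36 -1.39 cm; pos [0.4904 0.133  0.1251] yaw -106.5 tilt [-0. -0.] w 0.0114 F [-0.6 -0.3 -0.9] q6 118
```

View pics/s7_4_300.png

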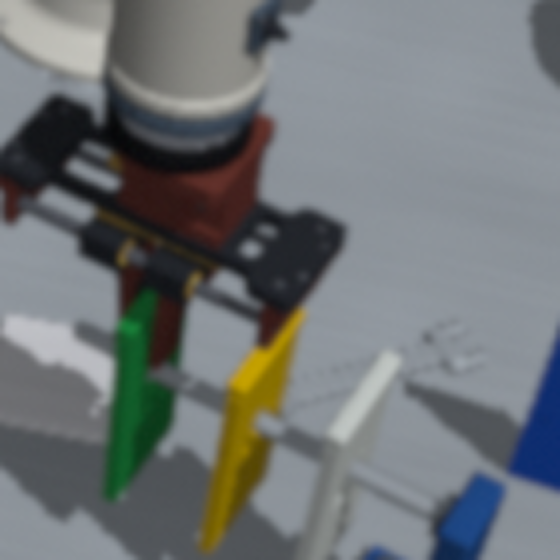

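```bash
python3 -c "
from h import *
for z in (.15,.16,.17,.18): print(z,(proj('scene',np.array([.494,.1455,z]))-[300,130])*4)
for z in (.202,.212): print('top',(proj('scene',np.array([.4895,.135,z]))-[300,130])*4)"
```

```text
0.15 [160.01453367 375.96221051]
0.16 [161.74930173 364.46488857]
0.17 [163.50449162 352.81155219]
0.18 [165.28038944 340.99945317]
top [152.43015354 303.98464331]
top [154.14871309 291.62507267]
```

>>> {"fn": "move_arm", "kwargs": {
  "plan": [0,0,0,0,0,0,-0.5,0,0,0,0,0,0,-0.5,0,0,0.2,0,0,0,-0.5,0,0,0.2,0,0,0,-0.5,0,0,0.2,0,0,0,-0.5,0,0,0,0,0,0,-0.5]
}}

```text
t: 13.72
ee_pos: [0.4903, 0.1329, 0.1188]
ee_rot: [[0.959, -0.283, -0.0], [-0.283, -0.959, -0.0], [-0.0, 0.0, -1.0]]
force: [0.2, -0.2, 1.0]
width: 0.0221
```

>>> {"fn": "move_arm", "kwargs": {
  "plan": [0,0,0,0,0,0,-1,0,0,0,0,0,0,-1,0,0,0,0,0,0,-1,0,0,0,0,0,0,-1]
}}

```text
t: 14.22
ee_pos: [0.4905, 0.1331, 0.1192]
ee_rot: [[0.959, -0.283, 0.0], [-0.283, -0.959, 0.0], [0.0, -0.0, -1.0]]
force: [0.2, 0.5, 0.5]
width: 0.0118
```

>>> {"fn": "move_arm", "kwargs": {
  "plan": [0,0,0,0,0,0,-0.5,0,0,0,0,0,0,-0.5,0,0,0.2,0,0,0,-0.5,0,0,0.2,0,0,0,-0.5,0,0,0.1,0,0,0,-0.5,0,0,0,0,0,0,-0.5]
}}

```text
t: 14.98
ee_pos: [0.4907, 0.133, 0.1164]
ee_rot: [[0.959, -0.283, 0.002], [-0.283, -0.959, 0.0], [0.002, -0.001, -1.0]]
force: [-3.3, -0.3, 9.4]
width: 0.0222
```

>>> {"fn": "move_arm", "kwargs": {
  "plan": [0,0,0,0,0,0,-1,0,0,0,0,0,0,-1,0,0,0,0,0,0,-1,0,0,0,0,0,0,-1]
}}

```text
t: 15.48
ee_pos: [0.4915, 0.1334, 0.1164]
ee_rot: [[0.959, -0.283, 0.004], [-0.283, -0.959, 0.001], [0.004, -0.002, -1.0]]
force: [0.2, 0.4, 7.6]
width: 0.0114
```

The fingers touch the bar top (z 0.156) at ee z 0.1165, so the true tip offset is +39.5 mm. The template is between the pads at about 11.5 mm, which is bead width, and that will do for holding it. I'll lift 11 mm and slide off the tip.

>>> {"fn": "move_arm", "kwargs": {
  "plan": [0,0,-0.7,0,0,0,-1,0,0,-0.6,0,0,0,-1,0,0,0,0,0,0,-1,0,0,0,0,0,0,-1]
}}

```text
t: 15.98
ee_pos: [0.4903, 0.1329, 0.1267]
ee_rot: [[0.959, -0.283, -0.001], [-0.283, -0.959, -0.0], [-0.001, 0.0, -1.0]]
force: [-0.6, 0.6, -2.3]
width: 0.0116
```

```bash
python3 d.py .4895 .137 .139 -106.4;python3 -c "
from h import *
snap('scene','s8',(300,130,440,270),4)
a=cv2.imread('pics/raw_s7.png').astype(int);b=cv2.imread('pics/raw_s8.png').astype(int)
for n,i in(('before',a),('after',b)):
  g=(i[...,1]>i[...,2]*1.6)&(i[...,1]>i[...,0]*1.4)&(i[...,1]>40);g[:,:310]=0;g[:180]=0;g[280:]=0;g[:,360:]=0
  v,u=np.nonzero(g);print(n,len(u),u.mean(),v.mean(),v.min(),v.max())
"
```

```text
t 15.97 turn -0.1 shift -0.19 -0.37 -1.23 cm; pos [0.4903 0.1329 0.1267] yaw -106.5 tilt [-0.001 -0.   ] w 0.0116 F [-0.6  0.6 -2.3] q6 118
before 480 333.3666666666667 229.01666666666668 202 254
after 431 332.98375870069606 226.14385150812066 201 251
```

Force of −2.3 N and a 3 px rise show green is lifted. Now I slide it off.

>>> {"fn": "move_arm", "kwargs": {
  "plan": [0,1.2,0,0,0,0,-1,0,1.2,0,0,0,0,-1,0,1.2,0,0,0,0,-1,0,1.2,0,0,0,0,-1,0,1.3,0,0,0,0,-1,0,1.5,0,0,0,0,-1,0,0.5,0,0,0,0,-1,0,0,-3,0,0,0,-1,0,0,-4,0,0,0,-1,0,0,-4,0,0,0,-1,0,0,0,0,0,0,-1]
}}

```text
t: 17.4
ee_pos: [0.4688, 0.0554, 0.2409]
ee_rot: [[0.959, -0.283, 0.007], [-0.283, -0.959, 0.001], [0.006, -0.002, -1.0]]
force: [0.6, -0.4, -2.0]
width: 0.0117
```

```bash
cat > rk.py <<'E'
# refit rack from colour blobs of the marks in the top view; prints slot centres
from h import *
from scipy.optimize import least_squares
import sys
snap('top',sys.argv[1]);i=cv2.imread(f'pics/raw_{sys.argv[1]}.png').astype(int)
def tf(p,l): c,s=np.cos(p[2]),np.sin(p[2]); return np.array([p[0]+c*l[0]-s*l[1],p[1]+s*l[0]+c*l[1],l[2]])
b,g,r=i[...,0],i[...,1],i[...,2]
M=dict(mark=(r>90)&(g<60)&(b<60),y=(r>120)&(g>100)&(b<80),g=(g>r*1.6)&(g>b*1.4)&(g>50),w=(r>165)&(g>165)&(b>165))
y=dict(y=-.06,g=0.,w=.06)
prior=[float(a) for a in sys.argv[2:5]] if len(sys.argv)>4 else [.5254,-.2007,np.radians(-6.76)]
if len(sys.argv)>4: prior[2]=np.radians(prior[2])
p=np.array(prior);win=14
for it in range(4):
    obs=[]
    for k,l in [('mark',(0,.104,.061))]+[(c,(s*.0475,y[c],.06)) for c in 'ygw' for s in(1,-1)]:
        u0=proj('top',tf(p,l));v,u=np.nonzero(M[k]);m=np.hypot(u-u0[0],v-u0[1])<win
        if m.sum()>5: obs.append((k,l,np.array([u[m].mean(),v[m].mean()]),m.sum()))
    f=lambda q:np.concatenate([proj('top',tf(q,o[1]))-o[2] for o in obs])
    R=least_squares(f,p,loss='soft_l1');p=R.x;win=10
print([(o[0],int(o[3])) for o in obs],f(p).reshape(-1,2).round(1).tolist())
print('rack',p[:2].round(4),np.degrees(p[2]).round(2))
for n,l in dict(y=-.06,g=0,w=.06,post=-.145).items(): print(n,tf(p,(0,l,0))[:2].round(4))
E
python3 rk.py t8; python3 d.py .5254 -.2007 .2 -96.8
```

```text
[('mark', 160), ('y', 59), ('y', 63), ('g', 54), ('g', 63), ('w', 6), ('w', 18)] [[-0.2, -0.1], [-0.1, -0.3], [-0.3, 0.0], [0.1, -0.2], [0.2, -0.2], [0.8, 0.4], [-0.3, 0.4]]
rack [ 0.526  -0.2021] -7.2
y [ 0.5185 -0.2616]
g [ 0.526  -0.2021]
w [ 0.5335 -0.1425]
post [ 0.5079 -0.3459]
t 17.45 turn -9.7 shift 8.72 24.75 3.82 cm; pos [0.4681 0.0553 0.2382] yaw -106.5 tilt [0.003 0.   ] w 0.0118 F [-1.1 -0.1 -1.5] q6 109
```

```bash
python3 d.py .528 -.2001 .145 -97
```

```text
t 17.45 turn -9.5 shift 9.06 24.62 9.32 cm; pos [0.4681 0.0553 0.2382] yaw -106.5 tilt [0.003 0.   ] w 0.0118 F [-1.1 -0.1 -1.5] q6 109
```

>>> {"fn": "move_arm", "kwargs": {
  "plan": [0,0,0,0,0,-9.5,-1,1.51,4.1,0,0,0,0,-1,1.51,4.1,0,0,0,0,-1,1.51,4.1,0,0,0,0,-1,1.51,4.1,0,0,0,0,-1,1.51,4.1,0,0,0,0,-1,1.51,4.12,0,0,0,0,-1,0,0,3,0,0,0,-1,0,0,3,0,0,0,-1,0,0,3.3,0,0,0,-1,0,0,0,0,0,0,-1,0,0,0,0,0,0,-1]
}}

```text
t: 18.95
ee_pos: [0.5275, -0.2, 0.1443]
ee_rot: [[0.993, -0.121, -0.0], [-0.121, -0.993, 0.0], [-0.0, -0.0, -1.0]]
force: [0.2, 1.2, -1.5]
width: 0.012
```

```bash
python3 d.py .528 -.2001 .115 -97; python3 -c "
from h import *
snap('scene','s9',(130,130,270,270),4)"
```

```text
t 18.95 turn 0.0 shift 0.05 0.01 2.93 cm; pos [ 0.5275 -0.2     0.1443] yaw -97.0 tilt [-0.  0.] w 0.0120 F [ 0.2  1.2 -1.5] q6 73
```

View pics/s9_4_130.png

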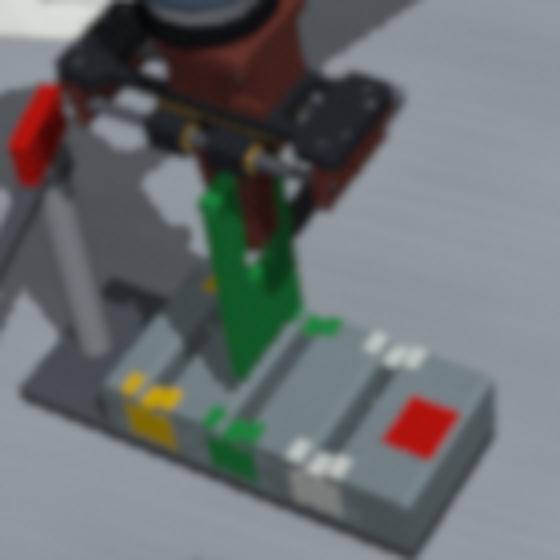

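Green hangs upright over the green slot. Its bottom edge, (235,385) to (300,305), projects straight onto the slot. Now I lower it.

>>> {"fn": "move_arm", "kwargs": {
  "plan": [0,0,1.5,0,0,0,-1,0,0,1,0,0,0,-1,0,0,0.5,0,0,0,-1,0,0,0.5,0,0,0,-1,0,0,0.5,0,0,0,-1,0,0,0.5,0,0,0,-1,0,0,0,0,0,0,-1]
}}

```text
t: 19.88
ee_pos: [0.5273, -0.2, 0.0986]
ee_rot: [[0.993, -0.121, -0.001], [-0.121, -0.993, 0.0], [-0.001, -0.0, -1.0]]
force: [0.5, 0.1, -1.8]
width: 0.0118
```

>>> {"fn": "move_arm", "kwargs": {
  "plan": [0,0,0.6,0,0,0,-1,0,0,0.6,0,0,0,-1,0,0,0.6,0,0,0,-1,0,0,0.5,0,0,0,-1,0,0,0.2,0,0,0,-1,0,0,0.2,0,0,0,-1,0,0,0.2,0,0,0,-1,0,0,0,0,0,0,-1]
}}

```text
t: 20.88
ee_pos: [0.5276, -0.2001, 0.0703]
ee_rot: [[0.993, -0.121, 0.0], [-0.121, -0.993, -0.0], [0.0, 0.0, -1.0]]
force: [0.4, 0.1, -2.5]
width: 0.0116
```

>>> {"fn": "move_arm", "kwargs": {
  "plan": [0,0,0.1,0,0,0,-1,0,0,0.1,0,0,0,-1,0,0,0.1,0,0,0,-1,0,0,0,0,0,0,-1]
}}

```text
t: 21.38
ee_pos: [0.5285, -0.2006, 0.0703]
ee_rot: [[0.993, -0.121, 0.004], [-0.121, -0.993, -0.002], [0.004, 0.001, -1.0]]
force: [-3.1, 0.8, 8.9]
width: 0.0118
```

Green touches the slot floor at ee z 0.0703 with 9 N. Release, rise, and go to yellow.

>>> {"fn": "move_arm", "kwargs": {
  "plan": [0,0,0,0,0,0,-0.5,0,0,0,0,0,0,-0.5,0,0,0,0,0,0,-0.5,0,0,-1,0,0,0,-0.5,0,0,-3,0,0,0,-0.5,0,0,-4,0,0,0,-0.5,0,0,-4,0,0,0,-0.5,0,0,-4,0,0,0,-0.5,0,0,0,0,0,0,-0.5]
}}

```text
t: 22.5
ee_pos: [0.5289, -0.2006, 0.2323]
ee_rot: [[0.993, -0.121, 0.007], [-0.121, -0.993, -0.003], [0.008, 0.002, -1.0]]
force: [-0.6, 0.1, 0.2]
width: 0.022
```

```bash
python3 -c "
from h import *
snap('scene','s10')
i=cv2.imread('pics/raw_s10.png').astype(int)
g=(i[...,1]>i[...,2]*1.6)&(i[...,1]>i[...,0]*1.4)&(i[...,1]>40)
v,u=np.nonzero(g[130:280,130:270]);print(len(u),u.mean()+130,v.min()+130,v.max()+130)
X=np.array([.5257,-.2007,0])
print(proj('scene',X+[0,0,.165]),proj('scene',X+[0,0,.06]))
"; python3 d.py .509 .1985 .225 -106.4
```

```text
842 194.59501187648456 183 249
[192.08565103 193.72575608] [197.33046544 222.73092786]
t 22.55 turn 9.4 shift -13.11 -37.72 0.45 cm; pos [ 0.5283 -0.2004  0.2295] yaw -97.0 tilt [ 0.004 -0.002] w 0.0221 F [ 0.   0.  -0.3] q6 73
```

>>> {"fn": "move_arm", "kwargs": {
  "plan": [0,0,0,0,0,9.4,0,-1.64,-4.715,0,0,0,0,0,-1.64,-4.715,0,0,0,0,0,-1.64,-4.715,0,0,0,0,0,-1.64,-4.715,0,0,0,0,0,-1.64,-4.715,0,0,0,0,0,-1.64,-4.715,0,0,0,0,0,-1.64,-4.715,0,0,0,0,0,-1.64,-4.715,0,0,0,0,0,0,0,0,0,0,0,0,0,0,0,0,0,0,0]
}}

```text
t: 23.92
ee_pos: [0.5076, 0.1983, 0.2259]
ee_rot: [[0.96, -0.281, -0.002], [-0.281, -0.96, -0.001], [-0.001, 0.002, -1.0]]
force: [0.3, -0.1, 0.3]
width: 0.0439
```

```bash
python3 d.py .509 .1985 .120 -106.4; python3 rk.py t10; python3 -c "
from h import *
snap('scene','s11')
a=cv2.imread('pics/raw_s6.png').astype(int);b=cv2.imread('pics/raw_s11.png').astype(int)
for i in(a,b):
  y=(i[...,2]>130)&(i[...,1]>90)&(i[...,0]<60);y[:,:340]=0;y[:195]=0;y[275:]=0;y[:,385:]=0
  v,u=np.nonzero(y);print(len(u),u.mean(),v.mean(),u.min(),u.max(),v.min(),v.max())"
```

```text
t 23.93 turn 0.1 shift 0.13 -0.06 10.59 cm; pos [0.5076 0.1983 0.2259] yaw -106.3 tilt [-0.002 -0.001] w 0.0439 F [ 0.3 -0.1  0.3] q6 124
[('mark', 160), ('y', 59), ('y', 21), ('g', 128), ('g', 95), ('w', 18), ('w', 25)] [[0.3, -0.0], [0.4, -0.0], [-4.7, -0.5], [-1.5, -3.3], [-0.2, 2.3], [1.7, 0.1], [0.5, 0.4]]
rack [ 0.5255 -0.2034] -7.37
y [ 0.5179 -0.2629]
g [ 0.5255 -0.2034]
w [ 0.5332 -0.1439]
post [ 0.507  -0.3472]
279 365.17921146953404 224.6021505376344 356 374 207 254
276 364.9528985507246 225.52898550724638 356 374 207 254
```

>>> {"fn": "move_arm", "kwargs": {
  "plan": [0.1,0,3,0,0,0,0,0,0,3,0,0,0,0,0,0,3,0,0,0,0,0,0,1.6,0,0,0,0,0,0,0,0,0,0,0,0,0,0,0,0,0,-1,0,0,0,0,0,0,-1,0,0,0,0,0,0,-1,0,0,0,0,0,0,-1,0,0,0,0,0,0,-1]
}}

```text
t: 25.28
ee_pos: [0.5091, 0.1986, 0.1217]
ee_rot: [[0.96, -0.282, 0.001], [-0.282, -0.96, 0.0], [0.001, -0.001, -1.0]]
force: [1.1, -0.0, 2.4]
width: 0.0117
```

>>> {"fn": "move_arm", "kwargs": {
  "plan": [0,0,-0.5,0,0,0,-1,0,0,-0.6,0,0,0,-1,0,0,0,0,0,0,-1,0,0,0,0,0,0,-1]
}}

```text
t: 25.78
ee_pos: [0.5088, 0.1985, 0.1319]
ee_rot: [[0.959, -0.282, -0.0], [-0.282, -0.959, -0.0], [-0.0, 0.0, -1.0]]
force: [0.3, -0.4, -2.0]
width: 0.0118
```

>>> {"fn": "move_arm", "kwargs": {
  "plan": [0,1.2,0,0,0,0,-1,0,1.6,0,0,0,0,-1,0,1.6,0,0,0,0,-1,0,1.6,0,0,0,0,-1,0,1.6,0,0,0,0,-1,0,1.6,0,0,0,0,-1,0,1.6,0,0,0,0,-1,0,1.6,0,0,0,0,-1,0,1.3,0,0,0,0,-1,0,0,0,0,0,0,-1]
}}

```text
t: 27.02
ee_pos: [0.4702, 0.0663, 0.1323]
ee_rot: [[0.959, -0.283, 0.0], [-0.283, -0.959, 0.0], [0.0, -0.0, -1.0]]
force: [-0.9, 0.6, -2.0]
width: 0.0122
```

>>> {"fn": "move_arm", "kwargs": {
  "plan": [0,0,-3,0,0,0,-1,0,0,-4,0,0,0,-1,0,0,-4,0,0,0,-1,0,0,-1.5,0,0,0,-1,0,0,0,0,0,0,-1]
}}

```text
t: 27.65
ee_pos: [0.4708, 0.0674, 0.2574]
ee_rot: [[0.96, -0.281, 0.001], [-0.281, -0.96, 0.0], [0.001, -0.001, -1.0]]
force: [-0.5, 0.9, -2.7]
width: 0.0122
```

```bash
cat > rk2.py <<'E'
# mark + far-side (+x, unshaded) marks only
from h import *
import sys
snap('top',sys.argv[1])
def m(f):
    i=cv2.imread(f'pics/raw_{f}.png').astype(int);b,g,r=i[...,0],i[...,1],i[...,2]
    out=[]
    for M,l in(((r>90)&(g<60)&(b<60),(.5382,-.0985,.061)),((r>120)&(g>100)&(b<80),(.566,-.2655,.06)),((r>120)&(g>100)&(b<80),(.471,-.255,.06))):
        u0=proj('top',np.array(l));v,u=np.nonzero(M);k=np.hypot(u-u0[0],v-u0[1])<18
        c=(u[k].mean(),v[k].mean()) if k.sum()>5 else (np.nan,)*2
        out.append(onz('top',c,l[2])[:2])
    return np.array(out)
print('shift mm (mark, y far, y near):',((m(sys.argv[1])-m('t6'))*1000).round(1).tolist())
E
python3 rk2.py t12; python3 d.py .5205 -.2593 .24 -97
```

```text
shift mm (mark, y far, y near): [[0.0, 0.0], [-0.1, -0.1], [-1.9, -13.8]]
t 27.70 turn -9.4 shift 8.96 31.80 1.60 cm; pos [0.4703 0.0672 0.256 ] yaw -106.4 tilt [-0.001 -0.   ] w 0.0119 F [ 0.   0.8 -3.1] q6 110
```

```bash
python3 -c "
from h import *
for d in (.075,.089):
  for z in (.2,.22,.24,.26): print(d,z,(proj('scene',np.array([.5275+d*.12,-.2+d*.993,z]))-130)*4)
print('stub seen s9 (330,205); ee z .144')
for d in (.075,.089):
  for z in (.2,.22,.24): print(d,z,(proj('scene',np.array([.4904+d*.283,.133+d*.959,z]))-[300,130])*4)
print('stub seen s7 (268,342); ee z .125')
"
```

```text
0.075 0.2 [355.21717095 256.03180158]
0.075 0.22 [352.17326437 231.06144378]
0.075 0.24 [349.06142483 205.42068428]
0.075 0.26 [345.88010537 179.08708428]
0.089 0.2 [377.20180851 263.87177311]
0.089 0.22 [374.43638891 238.90482077]
0.089 0.24 [371.60873135 213.26303215]
0.089 0.26 [368.71738676 186.9235688 ]
stub seen s9 (330,205); ee z .144
0.075 0.2 [269.40164264 366.91504988]
0.075 0.22 [274.61924157 342.37831956]
0.075 0.24 [279.96536548 317.13562052]
0.089 0.2 [292.56790676 378.44102452]
0.089 0.22 [298.14270976 353.96940467]
0.089 0.24 [303.85564116 328.78937482]
stub seen s7 (268,342); ee z .125
```

>>> {"fn": "move_arm", "kwargs": {
  "plan": [0,0,0,0,0,-9.4,-1,1.27,4.55,0,0,0,0,-1,1.27,4.55,0,0,0,0,-1,1.27,4.55,0,0,0,0,-1,1.27,4.55,0,0,0,0,-1,1.27,4.55,0,0,0,0,-1,1.27,4.55,0,0,0,0,-1,1.27,4.55,0,0,0,0,-1,0,0,0,0,0,0,-1,0,0,0,0,0,0,-1]
}}

```text
t: 28.95
ee_pos: [0.5195, -0.2592, 0.2552]
ee_rot: [[0.993, -0.121, -0.003], [-0.121, -0.993, 0.002], [-0.003, -0.002, -1.0]]
force: [-0.0, 0.3, -1.5]
width: 0.0114
```

```bash
python3 d.py .5199 -.2597 .15 -97;python3 rk2.py t13
```

```text
t 28.95 turn 0.0 shift 0.04 0.05 10.52 cm; pos [ 0.5195 -0.2592  0.2552] yaw -97.0 tilt [-0.003  0.002] w 0.0114 F [-0.   0.3 -1.5] q6 67
shift mm (mark, y far, y near): [[-5.7, -24.9], [nan, nan], [-2.0, -40.5]]
```

The mark may be hidden by the arm now, so I check for a rack shift with the scene camera.

```bash
python3 -c "
from h import *
snap('scene','s13')
for f in('s6','s11','s13'):
  i=cv2.imread(f'pics/raw_{f}.png').astype(int);b,g,r=i[...,0],i[...,1],i[...,2]
  o=[]
  for M,(u0,v0) in(((r>90)&(g<60)&(b<60),(235,237)),((r>120)&(g>100)&(b<80),(167,232)),((r>150)&(g>150)&(b>150),(209,246)),((g>r*1.6)&(g>b*1.4)&(g>40),(188,240))):
    v,u=np.nonzero(M);k=np.hypot(u-u0,v-v0)<16;o+=[k.sum(),u[k].mean().round(1),v[k].mean().round(1)]
  print(f,o)
"
```

```text
s6 [np.int64(147), np.float64(234.7), np.float64(236.6), np.int64(101), np.float64(167.6), np.float64(230.9), np.int64(66), np.float64(209.5), np.float64(244.7), np.int64(134), np.float64(187.9), np.float64(240.8)]
s11 [np.int64(146), np.float64(234.7), np.float64(236.6), np.int64(109), np.float64(167.6), np.float64(231.4), np.int64(66), np.float64(209.5), np.float64(244.7), np.int64(188), np.float64(189.1), np.float64(237.3)]
s13 [np.int64(134), np.float64(226.4), np.float64(232.0), np.int64(99), np.float64(160.0), np.float64(227.7), np.int64(57), np.float64(201.9), np.float64(240.6), np.int64(143), np.float64(180.9), np.float64(235.4)]
```

The rack has been knocked: all its marks moved by about (-8,-4) px in the scene view. I raise and back off a bit, then refit its pose from both cameras.

>>> {"fn": "move_arm", "kwargs": {
  "plan": [0,-4,0,0,0,0,-1,0,-5,0,0,0,0,-1,0,-6,0,0,0,0,-1,0,-6,0,0,0,0,-1,0,-5,0,0,0,0,-1,0,0,0,0,0,0,-1]
}}

```text
t: 29.8
ee_pos: [0.551, 0.0028, 0.2576]
ee_rot: [[0.993, -0.114, 0.001], [-0.114, -0.993, 0.001], [0.001, -0.001, -1.0]]
force: [-0.2, -0.8, -1.7]
width: 0.0119
```

```bash
cat > rk3.py <<'E'
# rigid rack motion since s6/t6 from mark blobs in both views (window follows the blob)
from h import *
import sys
from scipy.optimize import least_squares
if sys.argv[1]!='-': snap('scene','s'+sys.argv[1]);snap('top','t'+sys.argv[1])
dx,dy,da=map(float,sys.argv[2:5]);f=sys.argv[1]
col=dict(m=lambda b,g,r:(r>90)&(g<60)&(b<60),y=lambda b,g,r:(r>120)&(g>100)&(b<80),w=lambda b,g,r:(r>150)&(g>150)&(b>150),g=lambda b,g,r:(g>r*1.6)&(g>b*1.4)&(g>40))
feat=[('scene','m',(.5384,-.0978,.061),20),('scene','y',(.575,-.268,.052),16),('scene','w',(.583,-.149,.06),15),('top','m',(.5384,-.0978,.061),20),('top','y',(.566,-.2655,.06),9),('top','w',(.5785,-.147,.06),9),('top','w',(.4855,-.135,.06),9)]
c0=np.array([.5256,-.2005])
def mv(q,X): c,s=np.cos(q[2]),np.sin(q[2]);d=np.array(X[:2])-c0;return np.array([c0[0]+q[0]+c*d[0]-s*d[1],c0[1]+q[1]+s*d[0]+c*d[1],X[2]])
def blob(cam,k,u0,w,f):
    i=cv2.imread(f'pics/raw_{cam[0]}{f}.png').astype(int);v,u=np.nonzero(col[k](*[i[...,j] for j in range(3)]))
    for _ in range(6):
        n=np.hypot(u-u0[0],v-u0[1])<w
        if n.sum()<6: return None,0
        u0=np.array([u[n].mean(),v[n].mean()])
    return u0,n.sum()
q=np.array([dx,dy,np.radians(da)]);O=[]
for cam,k,X,w in feat:
    a,na=blob(cam,k,proj(cam,np.array(X)),w,'6');b,nb=blob(cam,k,proj(cam,mv(q,X)),w,f)
    print(cam,k,na,nb,None if a is None else a.round(1),None if b is None else b.round(1))
    if a is None or b is None or abs(na-nb)>.35*na: continue
    O.append((cam,onz(cam,a,X[2]),b))
fn=lambda q:np.concatenate([proj(c,mv(q,P))-b for c,P,b in O])
r=least_squares(fn,q,loss='soft_l1',f_scale=.5);q=r.x
print('move',q[:2].round(4),'turn',np.degrees(q[2]).round(2),fn(q).reshape(-1,2).round(1).tolist())
for n,l in dict(y=-.06,g=0,w=.06,post=-.1445).items():
    # slots in the arm's frame, from where green went home (template offset included, except post)
    P=np.array([.5276+.12*l,-.2001+.9927*l,0])
    print(n,mv(q,P)[:2].round(4))
E
python3 rk3.py 14 -.006 -.025 0; python3 d.py .5 0 .25 -97
```

```text
scene m 147 147 [234.7 236.6] [226.2 232. ]
scene y 101 93 [167.6 230.9] [159.5 226.6]
scene w 66 61 [209.5 244.7] [201.  240.3]
top m 160 34 [320.2 218. ] [333.3 220.5]
top y 59 59 [377.8 210.8] [386.1 212.7]
top w 42 44 [337.2 204.4] [346.  206.7]
top w 43 23 [333.  236.2] [344.3 238.5]
move [-0.0057 -0.0253] turn 0.35 [[-0.2, 0.1], [0.1, 0.3], [0.0, -0.1], [0.2, 0.2], [-0.3, 0.1]]
y [ 0.515 -0.285]
g [ 0.5219 -0.2254]
w [ 0.5287 -0.1658]
post [ 0.5054 -0.369 ]
t 29.90 turn 0.2 shift -5.08 0.56 0.75 cm; pos [ 0.5511 -0.0007  0.2575] yaw -96.8 tilt [ 0.001 -0.   ] w 0.0116 F [-0.1 -0.5 -1.8] q6 93
```

```bash
python3 d.py .5147 -.285 .14 -96.7
```

```text
t 29.90 turn -0.1 shift -0.29 28.66 11.75 cm; pos [ 0.5511 -0.0007  0.2575] yaw -96.8 tilt [ 0.001 -0.   ] w 0.0116 F [-0.1 -0.5 -1.8] q6 93
```

>>> {"fn": "move_arm", "kwargs": {
  "plan": [0,4.78,0,0,0,0,-1,0,4.78,0,0,0,0,-1,0,4.78,0,0,0,0,-1,-0.1,4.78,0,0,0,0,-1,-0.1,4.78,0,0,0,0,-1,-0.1,4.78,0,0,0,0,-1,0,0,4,0,0,0,-1,0,0,4,0,0,0,-1,0,0,3.7,0,0,0,-1,0,0,0,0,0,0,-1,0,0,0,0,0,0,-1]
}}

```text
t: 31.28
ee_pos: [0.5138, -0.287, 0.1422]
ee_rot: [[0.993, -0.122, 0.002], [-0.122, -0.993, -0.001], [0.002, 0.001, -1.0]]
force: [-0.7, -0.5, -0.7]
width: 0.0118
```

```bash
python3 d.py .5147 -.285 .13 -96.7; python3 -c "
from h import *
snap('scene','s15',(120,110,270,260),4)
for z in(.1,.082,.06): print(z,[((proj('scene',np.array([.5123+a*.0348,-.2857-a*.0041,z]))-[120,110])*4).round() for a in(1,-1)])"
```

```text
t 31.27 turn -0.3 shift 0.07 -0.21 1.22 cm; pos [ 0.5138 -0.287   0.1422] yaw -97.0 tilt [ 0.002 -0.001] w 0.0118 F [-0.7 -0.5 -0.7] q6 65
0.1 [array([155., 399.]), array([217., 323.])]
0.082 [array([160., 418.]), array([221., 343.])]
0.06 [array([166., 441.]), array([226., 366.])]
```

View pics/s15_4_120.png

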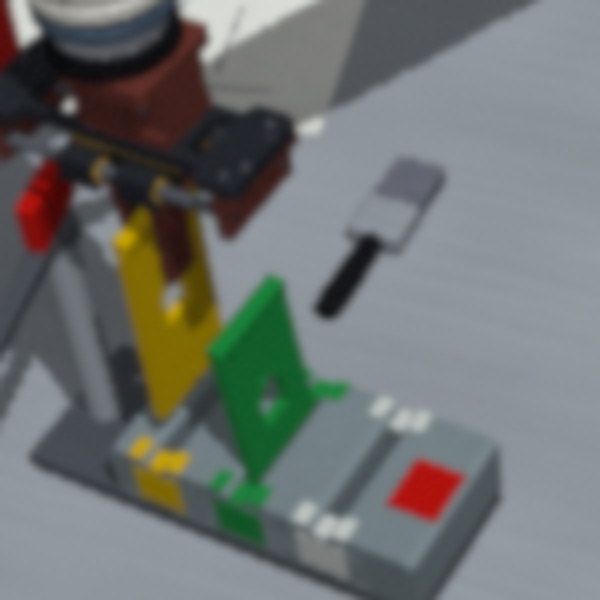

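Yellow's bottom edge, (160,418) to (221,343), is just above its slot, and green is home in its slot. The gripper body passes over the keeper grip, so I can't take yellow all the way down. I centre it, go a little lower, and let it drop guided between slightly opened fingers.

>>> {"fn": "move_arm", "kwargs": {
  "plan": [0.05,-0.2,0.3,0,0,0,-1,0,0,0.3,0,0,0,-1,0,0,0,0,0,0,-1,0,0,0,0,0,0,-1]
}}

```text
t: 31.82
ee_pos: [0.5145, -0.2841, 0.1342]
ee_rot: [[0.993, -0.121, -0.0], [-0.121, -0.993, -0.0], [-0.0, 0.0, -1.0]]
force: [-0.7, 0.2, -2.6]
width: 0.0118
```

```bash
python3 d.py .5147 -.285 .13 -96.7
```

```text
t 31.82 turn -0.3 shift 0.03 0.08 0.42 cm; pos [ 0.5145 -0.2841  0.1342] yaw -97.0 tilt [-0. -0.] w 0.0118 F [-0.7  0.2 -2.6] q6 65
```

>>> {"fn": "move_arm", "kwargs": {
  "plan": [0,0.09,0,0,0,0.3,-1,0,0,0,0,0,0,-1,0,0,0,0,0,0,-0.62,0,0,0,0,0,0,-0.62,0,0,0,0,0,0,-0.62,0,0,0,0,0,0,-0.62]
}}

```text
t: 32.58
ee_pos: [0.5144, -0.2851, 0.1343]
ee_rot: [[0.992, -0.126, 0.0], [-0.126, -0.992, -0.0], [0.0, 0.0, -1.0]]
force: [-0.6, 0.9, -0.8]
width: 0.017
```

```bash
cat > yt.py <<'E'
from h import *
import sys
f=sys.argv[1];snap('scene',f);i=cv2.imread(f'pics/raw_{f}.png').astype(int);b,g,r=i[...,0],i[...,1],i[...,2]
c=sys.argv[2];M=dict(y=(r>70)&(g>50)&(b<r*.4)&(g>r*.6),w=(r>150)&(abs(r-b)<25)&(g>150),g=(g>r*1.6)&(g>b*1.4)&(g>40))[c]
x0,y0,x1,y1=map(int,sys.argv[3:7]);v,u=np.nonzero(M[y0:y1,x0:x1]);v+=y0;u+=x0
print(len(u),'u',u.min(),u.max(),'v',v.min(),v.max(),'top row u',u[v==v.min()],'left',v[u==u.min()][:3])
X=np.array([float(a) for a in sys.argv[7:9]]+[0.])
for z in(.015,.035,.055): print('origin z',z,[proj('scene',X+[s*.035,-s*.004,z+.15]).round(1).tolist() for s in(1,-1)])
E
python3 yt.py s16 y 140 130 185 235 .5123 -.2857; python3 d.py .5147 -.285 .13 -96.7
```

```text
687 u 153 175 v 174 234 top row u [170 171] left [222 223]
origin z 0.015 [[154.0, 191.5], [170.2, 172.3]]
origin z 0.035 [[152.5, 185.6], [169.0, 166.4]]
origin z 0.055 [[151.0, 179.5], [167.7, 160.3]]
t 32.62 turn -0.6 shift 0.03 -0.01 0.42 cm; pos [ 0.5143 -0.2851  0.1342] yaw -97.3 tilt [ 0. -0.] w 0.0162 F [-0.7  0.2  0.1] q6 65
```

Yellow has dropped. Its top corner is at (170.5,174), against (170.2,172.3) predicted when home. Now white.

>>> {"fn": "move_arm", "kwargs": {
  "plan": [0,0,-2,0,0,0,-0.6,0,0,-4,0,0,0,-0.6,0,0,-4,0,0,0,-0.6,0,0,0,0,0,0,-0.6]
}}

```text
t: 33.12
ee_pos: [0.5156, -0.2859, 0.2404]
ee_rot: [[0.992, -0.126, 0.008], [-0.126, -0.992, -0.005], [0.008, 0.004, -1.0]]
force: [-0.7, 0.0, 0.8]
width: 0.0176
```

```bash
python3 d.py .5251 .2545 .235 -106.4;python3 yt.py s17 y 140 130 185 235 .5123 -.2857|head -1; python3 yt.py s18 g 165 150 220 240 .5195 -.226|head -2
```

```text
t 33.12 turn 9.1 shift -14.35 -52.11 0.54 cm; pos [ 0.5156 -0.2859  0.2404] yaw -97.3 tilt [ 0.008 -0.005] w 0.0176 F [-0.7  0.   0.8] q6 65
733 u 153 175 v 174 234 top row u [169 170 171] left [191 222 223]
868 u 172 205 v 180 239 top row u [186 187 188 189] left [197 198]
origin z 0.015 [[175.4, 199.5], [191.2, 179.7]]
```

Green and yellow both match the home position. On to white.

>>> {"fn": "move_arm", "kwargs": {
  "plan": [0,0,0,0,0,9.1,0,-1.435,-5.21,0,0,0,0,0,-1.435,-5.21,0,0,0,0,0,-1.435,-5.21,0,0,0,0,0,-1.435,-5.21,0,0,0,0,0,-1.435,-5.21,0,0,0,0,0,-1.435,-5.21,0,0,0,0,0,-1.435,-5.21,0,0,0,0,0,-1.435,-5.21,0,0,0,0,0,-1.435,-5.21,0,0,0,0,0,-1.435,-5.21,0,0,0,0,0,0,0,0,0,0,0,0]
}}

```text
t: 34.72
ee_pos: [0.5221, 0.2583, 0.2315]
ee_rot: [[0.961, -0.277, -0.004], [-0.277, -0.961, -0.001], [-0.004, 0.002, -1.0]]
force: [0.7, -0.5, 0.1]
width: 0.0438
```

```bash
python3 d.py .5251 .2545 .120 -106.4; python3 rk3.py 19 -.006 -.025 0 | tail -5
```

```text
t 34.73 turn 0.3 shift 0.40 0.28 11.15 cm; pos [0.5221 0.2583 0.2315] yaw -106.1 tilt [-0.004 -0.001] w 0.0438 F [ 0.7 -0.5  0.1] q6 129
move [-0.0052 -0.025 ] turn 0.5 [[0.1, 0.1], [0.1, 0.2], [-0.0, 0.2], [0.7, 0.2], [-0.3, -0.1], [0.2, -0.1]]
y [ 0.5157 -0.2847]
g [ 0.5224 -0.2251]
w [ 0.5291 -0.1654]
post [ 0.5063 -0.3686]
```

>>> {"fn": "move_arm", "kwargs": {
  "plan": [0.2,0.1,2,0,0,0.3,0,0,0,2,0,0,0,0,0,0,0,0,0,0,0]
}}

```text
t: 35.2
ee_pos: [0.5245, 0.2517, 0.1921]
ee_rot: [[0.957, -0.289, -0.004], [-0.289, -0.957, -0.002], [-0.003, 0.003, -1.0]]
force: [-0.5, 0.1, 0.0]
width: 0.0439
```

```bash
python3 d.py .5251 .2545 .120 -106.4
```

```text
t 35.20 turn -0.4 shift -0.02 -0.29 7.21 cm; pos [0.5245 0.2517 0.1921] yaw -106.8 tilt [-0.004 -0.002] w 0.0439 F [-0.5  0.1  0. ] q6 129
```

>>> {"fn": "move_arm", "kwargs": {
  "plan": [0,-0.2,3,0,0,-0.4,0,0,0,2.5,0,0,0,0,0,0,1.7,0,0,0,0,0,0,0,0,0,0,0,0,0,0,0,0,0,0,0,0,0,0,0,0,-1,0,0,0,0,0,0,-1,0,0,0,0,0,0,-1,0,0,0,0,0,0,-1,0,0,0,0,0,0,-1]
}}

```text
t: 36.45
ee_pos: [0.5256, 0.2555, 0.1223]
ee_rot: [[0.96, -0.28, 0.0], [-0.28, -0.96, -0.0], [0.0, 0.0, -1.0]]
force: [-0.1, -1.5, 1.1]
width: 0.012
```

>>> {"fn": "move_arm", "kwargs": {
  "plan": [0,0,-0.5,0,0,0,-1,0,0,-0.6,0,0,0,-1,0,0,0,0,0,0,-1,0,0,0,0,0,0,-1]
}}

```text
t: 36.95
ee_pos: [0.5256, 0.2557, 0.133]
ee_rot: [[0.96, -0.28, -0.0], [-0.28, -0.96, 0.0], [-0.0, 0.0, -1.0]]
force: [-0.3, 0.0, -2.3]
width: 0.0113
```

```bash
python3 d.py .5251 .2545 .120 -106.4
```

```text
t 36.95 turn 0.1 shift -0.02 0.13 1.30 cm; pos [0.5256 0.2557 0.133 ] yaw -106.3 tilt [-0.  0.] w 0.0113 F [-0.3  0.  -2.3] q6 129
```

>>> {"fn": "move_arm", "kwargs": {
  "plan": [0,1.2,0,0,0,0,-1,0,1.6,0,0,0,0,-1,0,1.6,0,0,0,0,-1,0,1.6,0,0,0,0,-1,0,1.7,0,0,0,0,-1,0,1.7,0,0,0,0,-1,0,1.7,0,0,0,0,-1,0,1.7,0,0,0,0,-1,0,1.7,0,0,0,0,-1,0,1.6,0,0,0,0,-1,0,1.6,0,0,0,0,-1,0,1.6,0,0,0,0,-1]
}}

```text
t: 38.45
ee_pos: [0.4713, 0.0694, 0.1331]
ee_rot: [[0.96, -0.28, 0.0], [-0.28, -0.96, -0.0], [0.0, -0.0, -1.0]]
force: [-1.0, -0.2, -2.2]
width: 0.0114
```

>>> {"fn": "move_arm", "kwargs": {
  "plan": [0,0.5,0,0,0,0,-1,0,0,0,0,0,0,-1,0,0,-3,0,0,0,-1,0,0,-3,0,0,0,-1,0,0,0,0,0,0,-1,0,0,0,0,0,0,-1]
}}

```text
t: 39.2
ee_pos: [0.4699, 0.0659, 0.1918]
ee_rot: [[0.96, -0.28, -0.002], [-0.28, -0.96, 0.0], [-0.001, 0.0, -1.0]]
force: [-1.0, 0.1, -2.2]
width: 0.0117
```

```bash
python3 rk3.py 20 -.006 -.025 0 | tail -5; python3 d.py .5285 -.1656 .15 -96.6
```

```text
move [-0.0052 -0.0249] turn 0.46 [[0.1, 0.1], [0.2, 0.1], [0.0, 0.1], [0.5, 0.2], [-0.2, -0.1], [0.2, -0.1]]
y [ 0.5157 -0.2846]
g [ 0.5224 -0.225 ]
w [ 0.5291 -0.1654]
post [ 0.5062 -0.3686]
t 39.30 turn -9.6 shift 8.51 22.30 4.12 cm; pos [0.4696 0.0657 0.1912] yaw -106.2 tilt [-0.003 -0.   ] w 0.0117 F [ 0.4  0.4 -2.7] q6 110
```

>>> {"fn": "move_arm", "kwargs": {
  "plan": [0,0,0,0,0,-9.6,-1,1.71,4.46,0,0,0,0,-1,1.71,4.46,0,0,0,0,-1,1.71,4.46,0,0,0,0,-1,1.71,4.46,0,0,0,0,-1,1.7,4.46,0,0,0,0,-1,0,0,2,0,0,0,-1,0,0,2,0,0,0,-1,0,0,0,0,0,0,-1,0,0,0,0,0,0,-1,0,0,0,0,0,0,-1]
}}

```text
t: 40.67
ee_pos: [0.5296, -0.1655, 0.1544]
ee_rot: [[0.993, -0.115, 0.002], [-0.115, -0.993, -0.001], [0.002, 0.001, -1.0]]
force: [0.7, -0.1, -3.4]
width: 0.0118
```

```bash
python3 rk3.py 21 -.006 -.025 0; python3 d.py .5288 -.1655 .12 -96.6;python3 yt.py s22 w 185 170 240 270 .5264 -.1652
python3 -c "
from h import *
for z in(.09,.06): print([proj('scene',np.array([.5264+s*.035,-.1652-s*.004,z])).round(1).tolist() for s in(1,-1)])"
```

```text
scene m 147 143 [234.7 236.6] [225.9 232.1]
scene y 101 236 [167.6 230.9] [161.6 217.3]
scene w 66 62 [209.5 244.7] [200.9 240.2]
top m 160 52 [320.2 218. ] [328.7 224.8]
top y 59 0 [377.8 210.8] None
top w 42 11 [337.2 204.4] [340.5 205.7]
top w 43 42 [333.  236.2] [341.2 235.4]
move [-0.0055 -0.0245] turn -0.33 [[0.1, 0.5], [-0.0, 0.2], [0.2, 2.8]]
y [ 0.5146 -0.2842]
g [ 0.5221 -0.2247]
w [ 0.5296 -0.1651]
post [ 0.5039 -0.368 ]
t 40.77 turn -0.0 shift -0.07 -0.01 3.42 cm; pos [ 0.5295 -0.1657  0.1542] yaw -96.6 tilt [ 0.002 -0.001] w 0.0116 F [ 1.1  0.7 -2.4] q6 76
155 u 193 227 v 180 244 top row u [195 196 197] left [181 182 183]
origin z 0.015 [[198.1, 207.8], [213.4, 187.4]]
origin z 0.035 [[197.1, 201.9], [212.6, 181.4]]
origin z 0.055 [[196.1, 195.8], [211.8, 175.3]]
[[201.8, 228.8], [216.2, 208.6]]
[[203.2, 236.6], [217.3, 216.6]]
```

>>> {"fn": "move_arm", "kwargs": {
  "plan": [-0.05,0,1.5,0,0,0,-1,0,0,1.5,0,0,0,-1,0,0,0.5,0,0,0,-1,0,0,0.5,0,0,0,-1,0,0,0.5,0,0,0,-1,0,0,0.5,0,0,0,-1,0,0,0,0,0,0,-1]
}}

```text
t: 41.7
ee_pos: [0.5285, -0.1657, 0.1027]
ee_rot: [[0.993, -0.116, -0.001], [-0.116, -0.993, 0.0], [-0.001, -0.0, -1.0]]
force: [-0.1, -0.0, -1.8]
width: 0.0116
```

Origin is at about 43 mm, inside the slot with no contact. A bit further, then release, keeping the gripper body above green.

>>> {"fn": "move_arm", "kwargs": {
  "plan": [0,0,0.5,0,0,0,-1,0,0,0.5,0,0,0,-1,0,0,0.2,0,0,0,-1,0,0,0,0,0,0,-1,0,0,0,0,0,0,-0.62,0,0,0,0,0,0,-0.62,0,0,0,0,0,0,-0.62,0,0,0,0,0,0,-0.62]
}}

```text
t: 42.7
ee_pos: [0.5287, -0.1658, 0.0914]
ee_rot: [[0.993, -0.116, 0.0], [-0.116, -0.993, -0.0], [0.0, 0.0, -1.0]]
force: [-0.4, -0.2, -0.7]
width: 0.0166
```

>>> {"fn": "move_arm", "kwargs": {
  "plan": [0,0,-2,0,0,0,-0.6,0,0,-4,0,0,0,-0.6,0,0,-4,0,0,0,-0.6,0,0,-4,0,0,0,-0.6,0,0,0,0,0,0,-0.6]
}}

```text
t: 43.32
ee_pos: [0.53, -0.1663, 0.2373]
ee_rot: [[0.993, -0.116, 0.009], [-0.116, -0.993, -0.003], [0.009, 0.002, -1.0]]
force: [0.6, -0.4, -0.5]
width: 0.0176
```

```bash
python3 d.py .5062 -.3686 .25 -82; python3 -c "
from h import *
snap('scene','s23');snap('top','t23')
i=cv2.imread('pics/raw_s23.png')
a=cv2.resize(i[150:270,120:260],None,fx=3.6,fy=3.6,interpolation=2)
t=cv2.imread('pics/raw_t23.png')[175:265,320:400];t=cv2.resize(t,None,fx=3.6,fy=3.6,interpolation=2)
t=np.vstack([t,np.zeros((600,t.shape[1],3),np.uint8)])[:len(a)]
cv2.imwrite('pics/k23.png',np.hstack([a,t]))
from h import *
for n,X in dict(y=(.513,-.285),g=(.52,-.2254),w=(.527,-.1658)).items(): print(n,[(proj('scene',np.array([X[0]+s*.035,X[1]-s*.004,.165]))-[120,150])*3.6 for s in(1,-1)])"
```

```text
t 43.33 turn -14.7 shift -5.18 19.70 -1.27 cm; pos [ 0.53   -0.1663  0.2373] yaw -96.7 tilt [ 0.009 -0.003] w 0.0176 F [ 0.6 -0.4 -0.5] q6 76
y [array([123.00087642, 150.41025955]), array([181.25753108,  81.33355912])]
g [array([199.98397097, 178.94431464]), array([256.79659858, 107.75772873])]
w [array([280.04320079, 208.55156915]), array([335.15595581, 135.18552569])]
```

View pics/k23.png

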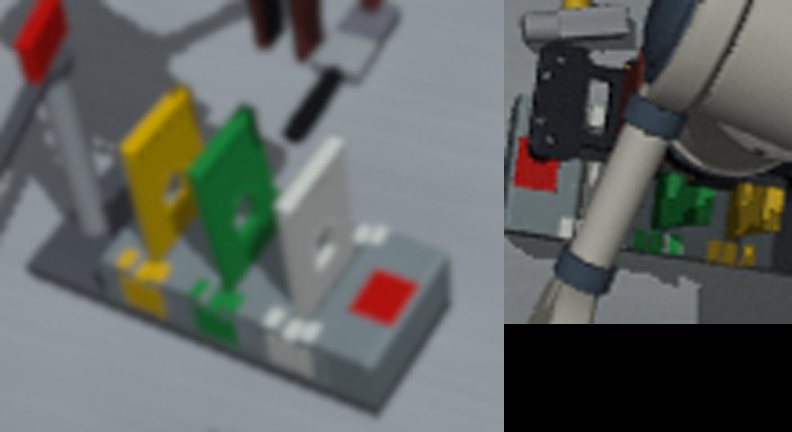

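All three stand in their own slots. Their top corners are near predicted home: white (282,208), yellow (123,150), and green leaning slightly within its play. Before gripping the keeper, I check its direction from the red tip and the red grip.

```bash
python3 -c "
from h import *
for f in('s6','s23'):
  i=cv2.imread(f'pics/raw_{f}.png').astype(int);b,g,r=i[...,0],i[...,1],i[...,2]
  M=((r>110)&(g<60)&(b<60)).astype(np.uint8);n,l,st,c=cv2.connectedComponentsWithStats(M)
  print(f,[(c[k].round(1).tolist(),int(st[k,4])) for k in range(1,n) if 25<st[k,4]<1500 and c[k][1]>120])
for p in((.508,-.3445),(.5038,-.3686)):
  print([ (a,proj('scene',np.array([p[0]+.235*np.cos(np.radians(a)),p[1]+.235*np.sin(np.radians(a)),.183])).round(1).tolist()) for a in(4,8,12)],proj('scene',np.array([*p,.203])).round(1))
"; python3 d.py .5038 -.3686 .25 -81.6
```

```text
s6 [([137.8, 162.9], 124), ([234.7, 236.6], 147), ([102.6, 246.4], 85)]
s23 [([129.5, 158.5], 139), ([225.9, 232.1], 143), ([94.6, 241.9], 85)]
[(4, [95.2, 245.2]), (8, [102.0, 246.6]), (12, [109.1, 247.5])] [138.6 163.9]
[(4, [86.8, 240.8]), (8, [93.6, 242.2]), (12, [100.6, 243.1])] [130.7 160.6]
t 43.42 turn -15.1 shift -5.44 19.69 -1.78 cm; pos [ 0.5289 -0.1659  0.2322] yaw -96.7 tilt [ 0.002 -0.001] w 0.0175 F [ 0.1 -1.2 -0.8] q6 76
```

>>> {"fn": "move_arm", "kwargs": {
  "plan": [0,0,0,0,0,-7.6,0,0,0,-1,0,0,-7.5,0,-1.36,4.92,0,0,0,0,0,-1.36,4.92,0,0,0,0,0,-1.36,4.92,0,0,0,0,0,-1.36,4.93,0,0,0,0,0,0,0,0,0,0,0,0,0,0,0,0,0,0,0,0,0,0,0,0,0,0]
}}

```text
t: 44.55
ee_pos: [0.5041, -0.3672, 0.2411]
ee_rot: [[0.989, 0.148, 0.0], [0.148, -0.989, 0.0], [0.0, -0.0, -1.0]]
force: [-0.1, -0.1, -0.3]
width: 0.0439
```

```bash
python3 d.py .5038 -.3686 .155 -81.6
```

```text
t 44.55 turn 0.1 shift -0.05 0.14 8.61 cm; pos [ 0.5041 -0.3672  0.2411] yaw -81.5 tilt [0. 0.] w 0.0439 F [-0.1 -0.1 -0.3] q6 42
```

>>> {"fn": "move_arm", "kwargs": {
  "plan": [0,0.14,3,0,0,0,0,0,0,3,0,0,0,0,0,0,2.5,0,0,0,0,0,0,0,0,0,0,0,0,0,0,0,0,0,0,0,0,0,0,0,0,-1,0,0,0,0,0,0,-1,0,0,0,0,0,0,-1,0,0,0,0,0,0,-1,0,0,0,0,0,0,-1]
}}

```text
t: 45.8
ee_pos: [0.5038, -0.3691, 0.1565]
ee_rot: [[0.989, 0.147, -0.0], [0.147, -0.989, 0.001], [0.0, -0.001, -1.0]]
force: [-1.9, 4.9, 3.1]
width: 0.0139
```

```bash
python3 d.py .5038 -.3686 .155 -6.4; python3 rk3.py 24 -.006 -.025 0
```

```text
t 45.80 turn -75.1 shift 0.05 -0.01 0.15 cm; pos [ 0.5038 -0.3691  0.1565] yaw -81.5 tilt [-0.     0.001] w 0.0139 F [-1.9  4.9  3.1] q6 42
scene m 147 143 [234.7 236.6] [225.9 232.1]
scene y 101 231 [167.6 230.9] [162.  213.7]
scene w 66 62 [209.5 244.7] [201.  240.2]
top m 160 159 [320.2 218. ] [328.7 220.2]
top y 59 50 [377.8 210.8] [386.  212.5]
top w 42 64 [337.2 204.4] [348.9 210.2]
top w 43 38 [333.  236.2] [341.1 238.6]
move [-0.0052 -0.0248] turn 0.4 [[0.2, 0.2], [0.2, 0.1], [-0.1, 0.1], [0.2, 0.2], [0.6, -0.1]]
y [ 0.5156 -0.2844]
g [ 0.5224 -0.2248]
w [ 0.5292 -0.1652]
post [ 0.5061 -0.3684]
```

Keeper gripped at 13.9 mm and the rack hasn't moved. Swinging it closed.

>>> {"fn": "move_arm", "kwargs": {
  "plan": [0,-0.05,0,0,0,-4,-1,0,0,0,0,0,-7,-1,0,0,0,0,0,-7,-1,0,0,0,0,0,-7,-1,0,0,0,0,0,-7,-1,0,0,0,0,0,-7,-1,0,0,0,0,0,-7,-1,0,0,0,0,0,-7,-1,0,0,0,0,0,-7,-1,0,0,0,0,0,-7,-1,0,0,0,0,0,-5,-1,0,0,0,0,0,0,-1]
}}

```text
t: 47.4
ee_pos: [0.5037, -0.3689, 0.1565]
ee_rot: [[0.167, 0.986, -0.0], [0.986, -0.167, 0.001], [0.001, -0.0, -1.0]]
force: [-2.9, 4.4, 3.3]
width: 0.0136
```

```bash
cat > tip.py <<'E'
from h import *
import sys
snap('scene',sys.argv[1]);snap('top',sys.argv[1]+'t')
for f,n in((sys.argv[1],'scene'),(sys.argv[1]+'t','top')):
  i=cv2.imread(f'pics/raw_{f}.png').astype(int);b,g,r=i[...,0],i[...,1],i[...,2]
  M=((r>90)&(g<60)&(b<60)).astype(np.uint8);k,l,st,c=cv2.connectedComponentsWithStats(M)
  print(n,[(c[j].round(1).tolist(),st[j,:5].tolist()) for j in range(1,k) if 15<st[j,4]<1500])
p=np.array([.5038,-.3684])
for a in(81.5,83.5,85.5):
  d=np.array([np.cos(np.radians(a)),np.sin(np.radians(a))])
  print(a,[proj(n,np.array([*(p+.235*d),.185])).round(1).tolist() for n in('scene','top')],'mark',[proj(n,np.array([*(p+.249*d),.061])).round(1).tolist() for n in('scene','top')])
E
python3 tip.py s25; python3 d.py .5038 -.3686 .155 -6.5
```

```text
scene [([136.1, 161.2], [130, 153, 13, 17, 129]), ([213.4, 199.9], [207, 196, 14, 9, 85]), ([225.9, 232.1], [218, 226, 17, 13, 143])]
top [([332.4, 217.8], [323, 209, 25, 19, 227]), ([428.2, 227.4], [423, 225, 12, 6, 43])]
81.5 [[214.7, 198.1], [339.4, 213.8]] mark [[224.3, 234.8], [328.0, 217.6]]
83.5 [[216.6, 195.7], [339.0, 216.9]] mark [[226.1, 232.3], [327.5, 220.5]]
85.5 [[218.3, 193.3], [338.6, 220.0]] mark [[227.7, 229.7], [327.2, 223.5]]
t 47.50 turn -3.2 shift 0.04 0.01 0.15 cm; pos [ 0.5037 -0.3689  0.1565] yaw -9.7 tilt [-0.     0.001] w 0.0139 F [-2.  6.  5.] q6 -30
```

>>> {"fn": "move_arm", "kwargs": {
  "plan": [0,0,0,0,0,-2,-1,0,0,0,0,0,-1.2,-1,0,0,0,0,0,0,-1,0,0,0,0,0,0,-1]
}}

```text
t: 48.0
ee_pos: [0.5037, -0.3689, 0.1565]
ee_rot: [[0.113, 0.994, -0.0], [0.994, -0.113, 0.001], [0.001, -0.0, -1.0]]
force: [-1.9, 5.0, 3.8]
width: 0.0137
```

```bash
python3 tip.py s26|head -2; python3 d.py .5038 -.3686 .155 -6.5
python3 -c "
from h import *
# separate tip from mark in the top view: print brightness split
i=cv2.imread('pics/raw_s26t.png').astype(int);b,g,r=i[...,0],i[...,1],i[...,2]
M=(r>90)&(g<60)&(b<60)
for v in range(206,234): print(v,''.join('#' if M[v,u] and r[v,u]>180 else '+' if M[v,u] else '.' for u in range(315,355)))
"
```

```text
scene [([136.2, 160.9], [130, 153, 13, 17, 127]), ([216.4, 196.3], [210, 193, 14, 8, 79]), ([225.9, 232.1], [218, 226, 17, 13, 143])]
top [([332.2, 219.3], [323, 213, 24, 15, 223]), ([276.9, 224.9], [276, 217, 2, 16, 17]), ([428.8, 227.9], [425, 225, 11, 7, 46])]
t 48.10 turn 0.0 shift 0.04 0.01 0.15 cm; pos [ 0.5037 -0.3689  0.1565] yaw -6.5 tilt [-0.     0.001] w 0.0138 F [-2.   4.3  4.5] q6 -33
206 ........................................
207 ........................................
208 ........................................
209 ........................................
210 ........................................
211 ........................................
212 ........................................
213 .........+++............................
214 .........+++++++++.++++.................
215 .........++++++++++++++++++++++.........
216 .........+++++++++++++++++++++++........
217 .........+++++++++++++++++++++++........
218 .........+++++++++++++++++++++++........
219 .........+++++++++++++++++++++++........
220 ........++++++++++++.....++++++.........
221 ........++++++++++++....................
222 ........++++++++++++....................
223 ........++++++++++++....................
224 ........+++++++++++.....................
225 ........+++++++++++.....................
226 ........+++++++++++.....................
227 .............++++++.....................
228 ........................................
229 ........................................
230 ........................................
231 ........................................
232 ........................................
233 ........................................
```

The keeper tip sits within about 0.5 px of the predicted closed position. Release, rise, and check that nothing followed.

>>> {"fn": "move_arm", "kwargs": {
  "plan": [0,0,0,0,0,0,-0.4,0,0,0,0,0,0,0,0,0,0,0,0,0,0,0,0,0,0,0,0,0,0,0,-2,0,0,0,0,0,0,-4,0,0,0,0,0,0,-4,0,0,0,0,0,0,-4,0,0,0,0,-4,0,0,0,0,0,0,0,0,0,0,0,0,0]
}}

```text
t: 49.35
ee_pos: [0.4989, -0.4112, 0.2953]
ee_rot: [[0.114, 0.994, -0.001], [0.994, -0.114, -0.0], [-0.0, -0.001, -1.0]]
force: [-0.4, 0.2, -0.4]
width: 0.0439
```

```bash
python3 tip.py s27|head -2; python3 d.py .5038 -.3686 .155 -6.5; for a in "g 165 150 220 240 .5195 -.226" "y 140 130 185 235 .5123 -.2857" "w 190 170 220 235 .5264 -.1652"; do python3 yt.py s28 $a|head -2;done
```

```text
scene [([131.5, 160.1], [121, 152, 22, 18, 236]), ([216.5, 196.4], [210, 193, 14, 8, 81]), ([225.9, 232.1], [218, 226, 17, 14, 144])]
top [([332.2, 219.3], [323, 213, 24, 15, 225]), ([276.9, 223.9], [276, 215, 2, 18, 19]), ([434.9, 228.9], [425, 225, 22, 8, 112])]
t 49.45 turn 0.1 shift 4.08 -0.01 14.02 cm; pos [ 0.4993 -0.4091  0.2952] yaw -6.4 tilt [-0.001  0.001] w 0.0439 F [ 0.2  1.  -0.3] q6 -36
751 u 172 196 v 180 239 top row u [186 187 188 189] left [197 198]
origin z 0.015 [[175.4, 199.5], [191.2, 179.7]]
655 u 153 175 v 174 234 top row u [169 170 171] left [222 223]
origin z 0.015 [[154.0, 191.5], [170.2, 172.3]]
94 u 197 219 v 188 223 top row u [210 211 212 213 214] left [206 207]
origin z 0.015 [[198.1, 207.8], [213.4, 187.4]]
```

```bash
python3 -c "
from station import hand_in
print(hand_in())"
```

```text
the job is handed in; nothing more can be done
None
```

The job is handed in at about 49.5 s. I swung the keeper open to about 75°, then set green, yellow and white in the slots of their own colours. I turned the keeper back over the red mark, let go, and left the arm clear of everything.

**Last checks**
- **Templates:** The top corners of all three match the fully-home position to about 2 px in the scene view. Green leans slightly within its slot's play. Only green was pressed onto the slot floor, where I felt about 9 N. Yellow and white were let go above it and dropped in, so "home" rests on the images for those two.
- **Keeper:** The tip is within 1 px (about 0.3°) of the computed closed direction in the scene view. It did not move when released.
- **Other items:** No move went near the loose tools, but I did not compare their positions at the end.

**What disagreed with the text, or went differently**
- **Fingertip height:** The real fingertips were about 39.5 mm above the reported TCP. This showed in the images, and contact with the bar confirmed it. I corrected for it throughout. Before finding it, I closed twice above the keeper grip and missed.
- **Grip width:** All grips read 11.4 to 12.2 mm, which is the bead's thickness rather than the 8 mm web. No slip was seen.
- **Rack knocked:** The rack was pushed about 26 mm while I carried yellow. I measured it again and corrected before placing yellow and white.
- **Bar contact:** The open fingers touched the bar lightly once, at about 9 N, while I was gripping green.

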